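# Fish a dropped pyramid adapter out from under the riser shelf

## Task

A pyramid adapter has slid under the low wooden riser shelf. Sweep it out to the front with the plaster spatula, without bumping or shifting the shelf and what stands on it, then lay the spatula flat on its rubber mat again and set the adapter down on its base in the parts tray, in the compartment that already holds an adapter like it. Do not reach under the shelf with the fingers, and leave the other things where they are.

Things in the scene. Friction and masses are not known exactly. Their poses are not given: they have to be found in the camera images.
- riser: low dark-red wooden shelf standing loose on the bench, 3 kg: a board 200 (x) x 436 (y) x 18 mm on two end panels 18 mm thick. Opening underneath 400 mm wide (y -200 to +200) and 62 mm high, top of board at 80 mm. Origin: centre of its underside, on the bench; x points to the back, the open front edge is at x = -100 mm. At the back a 14 mm thick, 20 mm high foot stretcher (its inner face at x = +83 mm) closes the gap at floor level. Sliding it takes about 20 N
- spatula: plaster spatula, 313 mm long, 0.16 kg, lying flat on the mat. Wooden handle 26 mm wide, 20 mm high, 112 mm long (x -92 to +20 mm), steel ferrule to x = 30 mm, then a flat rigid steel blade 36 mm wide, 3 mm thick (z 3 to 6 mm) with a rounded tip at x = 219 mm. Origin: underside of the handle, on its centre line, 20 mm behind the ferrule, a good place to grip from above across the width (centre of mass about 40 mm ahead of it). x points along the blade to the tip, z up
- spatula_tip (a point): tip of the spatula's blade, on its centre line
- adapter: the dropped steel pyramid adapter, 95 g, standing on its base on the bench under the shelf, centre 40 to 80 mm behind the front edge and at most 80 mm to either side of the middle. Round base disc 50 mm across and 10 mm thick, low dome, and on top a four-sided pyramid standing on its narrow end: 13 mm wide at 15 mm height, 18 mm wide at its flat top, 27 mm above the base. Origin: centre of the underside of the disc, z up; the pyramid's sides face x and y
- adapter_mate: another adapter of exactly the same form, standing in one of the tray's two compartments (which one varies), off-centre, nearer the +y wall of the tray. Origin: centre of the underside of its disc
- tube_clamp: steel tube clamp standing in the tray's other compartment: a ring 42 mm across and 42 mm high, with two clamping ears. Origin: centre of its underside
- tray: fixed grey plastic parts tray on the bench, outside 215 (x) x 140 (y) x 40 mm high, walls and floor 5 mm; a middle wall at x = 0 makes two compartments, each 100 (x) x 130 (y) mm inside. Origin: centre of its underside
- mat: fixed black rubber mat on the bench, 380 (x) x 120 (y) x 3 mm, the spatula's place. Origin: centre of its underside
- socket: black leg-prosthesis socket, a cup 116 mm across and 206 mm high, standing on the riser shelf; a bystander. Origin: centre of its underside
- bottle: water bottle, 64 mm across and 200 mm high, standing on the riser shelf; a bystander. Origin: centre of its underside
- bowl: black rubber plaster bowl, 110 mm across and 55 mm high, on the bench beyond the tray; a bystander. Origin: centre of its underside
There are look-alikes about, which are no part of the job. Leave any green or yellow look-alike of the adapter_mate alone.

How it is judged:
On the way, in this order (a step that is already met when the one before it is completed fails the run):
1. the held spatula's blade is under the shelf, its tip at least 40 mm behind the front edge (contact force between the fingers and spatula above 1 N and x of spatula_tip in the frame of riser between -0.06 and 0.1 m and y of spatula_tip in the frame of riser between -0.2 and 0.2 m and z of spatula_tip in the frame of riser below 0.06 m), for 0.1 s.
2. the adapter lies on the bench wholly clear of the shelf's front edge, drawn out with the held spatula and untouched by the fingers (x of adapter in the frame of riser below -0.13 m and height (world z) of adapter below 0.006 m and contact force between the fingers and adapter below 0.1 N and contact force between the fingers and spatula above 1 N), for 0.2 s.
At the end, for the whole second after the job is handed in: The adapter stands upright on the floor of the tray compartment that holds the other adapter, which still stands there; the spatula lies flat on the rubber mat (tip at most 10 mm over its edge); both are released and at rest; the shelf is within 12 mm of where it stood (y of adapter in the frame of tray between -0.065 and 0.065 m and x of adapter in the frame of tray between -0.105 and 0.105 m and z of each of adapter, adapter_mate in the frame of tray below 0.015 m and angle between each of adapter, adapter_mate's own z axis and vertical below 0.2 rad and y of adapter_mate in the frame of tray between -0.065 and 0.065 m and x of adapter_mate in the frame of tray between -0.105 and 0.105 m and x of spatula in the frame of mat between -0.15 and 0.15 m and y of spatula in the frame of mat between -0.06 and 0.06 m and x of spatula_tip in the frame of mat between -0.2 and 0.2 m and y of spatula_tip in the frame of mat between -0.07 and 0.07 m and z of spatula in the frame of mat below 0.01 m and angle between spatula's own z axis and vertical below 0.1 rad and (x of each of adapter, adapter_mate in the frame of tray above 0.02 m or x of each of adapter, adapter_mate in the frame of tray below -0.02 m) and linear speed of each of adapter, spatula below 0.02 m/s and distance of riser from where it was at the start of the episode below 0.012 m); the robot touches nothing.
It fails at once if the shelf is bumped: more than 15 N from the spatula, the fingers or the arm (contact force between any of spatula, the fingers, the arm and riser above 15 N).
It fails at once if the shelf is shifted by more than 12 mm (distance of riser from where it was at the start of the episode above 0.012 m).
It fails at once if what stands on the shelf, or the bowl, is displaced by more than 15 mm or tipped (distance of any of socket, bottle, bowl from where it was at the start of the episode above 0.015 m or angle between any of socket, bottle, bowl's own z axis and vertical above 0.3 rad).
It fails at once if the fingers touch the adapter while it is still under the shelf (contact force between the fingers and adapter above 0.5 N and x of adapter in the frame of riser above -0.1 m and z of adapter in the frame of riser below 0.06 m and y of adapter in the frame of riser between -0.2 and 0.2 m).
It fails at once if the tube clamp is displaced by more than 25 mm (distance of tube_clamp from where it was at the start of the episode above 0.025 m).
It also fails if it takes over 72 s, if anything falls off the work surface, if the arm or the gripper's body presses on something with over 40 N, if the wrist force passes 120 N, or if a joint passes its speed limit or range.

## Robot

A 6-joint arm with a two-finger parallel gripper is mounted at the origin on the work surface. World frame = base frame: x ahead of the robot, y to its left, z up, the work surface at z = 0. Lengths are in m, angles in rad, forces in N, time in s.
With the tool pointing down it reaches from about 0.4 to 0.825 m from the base axis. Payload 7 kg.
Tool frame: the origin (TCP) lies on the centre line of the jaws, within the pads' length; the fingertips stand 25 mm ahead of it and the grasp point (between the pads) lies 6 mm ahead of it; z points along the fingers, y is the direction in which the jaws open and shut (so a half turn about z gives the same grasp; the last joint's range is limited). The gripper opens to 88 mm and grips with 3 to 60 N. Pads are 19 mm wide; open, the fingers measure 130 mm over their backs; the gripper's body (78 mm by 193 mm) begins 47 mm behind the grasp point.
Start: joints at [-0.918, 0.359, 0.012, 0, -1.224, -0.288], TCP at [0.241, -0.631, 0.252] pointing down, gripper open.
Joint ranges: [-3.07, 3.07], [-1.43, 2.12], [-1.02, 1.25], [-3.03, 1.67], [-3.05, -0], [-3.03, 3.03]. Speed limits (rad/s): [2.39, 2.39, 3.01, 3.14, 3.14, 3.14].

## Interface

Orientations are given as [roll, pitch, yaw] about the fixed x, y, z axes, in that order (R = Rz(yaw) Ry(pitch) Rx(roll)).
In Python, from station import * gives the robot as it stands. The module is installed in compiled form; this text tells all that it offers.
- The arm moves only by the tool step_arm, never from a script. Its argument "commands" is text: rows parted by semicolons, each of 6 numbers parted by spaces: the shift along the tool's x, y, z in mm, then the turn, a rotation vector about the tool's x, y, z in rad. A call has 1 to 8 rows; each row shifts and turns the commanded pose from where the row before left it, along the tool's axes as they then stand; what a row does not reach is not made up. A row lasts 1/8 s, in which the tool goes at most 62.5 mm and 10.7 degrees, less where a joint would pass 70% of its speed; a pose out of reach is approached as far as the arm can. A call is refused whole if a number of a shift passes 62.5 or a number of a turn 0.188, either way. A call with a gripper value outside its range is refused whole. "jaw" is the finger opening in mm, from 0 to 87.6, set as the call begins (left out, the last holds). The fingers move at their own pace and stop on an object; "grip_force" is the grip in N (left out, the last holds). Time passes only in rows, so rows that do not move let the fingers close. It gives the time, the measured TCP pose, the force and the opening at its end, in the units of the state.
- get_state(): the state, without advancing time (a new reading comes with each control period).
- grab_frame(name): name is "side" or "top" or "wrist"; returns a dict with "frame" (420x560x3 uint8, red, green, blue), "fovy" (degrees; the focal length in pixels is half the picture's height over the tangent of half this angle, whatever the lens; pixels are square), "cx", "cy" (the principal point, pixels), "k1" (the pictures are not rectified: a ray, as slopes to the right and down, at radius r is drawn at 1 + k1 r^2 times it, then the intrinsics apply), "rvec" (rotation vector, rad) and "tvec" (3), from world to camera coordinates, as OpenCV has them; the wrist camera has in their place "tool_from_camera" (4x4, takes a point from camera to tool coordinates, whose origin is the TCP and whose axes are the flange's). Camera axes: x right, y down, z forward; pixel columns grow to the right and rows downward; lengths in m; the calibration is good to about 2 mm. A picture is of the moment at which its call begins: read the wrist's pose just before it. There is no depth.
- job_done(): hands the job in, once; it reports no verdict.
Trained networks look in a picture, given as the dict that the camera call returned (one of the last four; its "shot" number tells which), for a name from the list of things; names that differ only in an ending like _2 or _b are one class to them, and where a whole thing is asked for, a point or a joint stands for the part that bears it (a point fixed in the world has none). Each returns a list of dicts, best first, with "conf" (0 to 1); they miss things now and then, are a little off and sometimes report something else, mostly with a low value. They report only what shows in the picture. A call takes as long as a camera call. They do not tell look-alikes from the thing itself.
- recognise(picture, name): "pixel" ([column, row] in pixels, amid what is visible of it).
The state is a dict: "t": time; "q": joint angles; "qd": joint speeds; "joint_efforts": joint torques, N m; "eef_pos": TCP position; "ee_rot": TCP orientation; "force": force on the tool from outside, world axes, zero at the start; "moment": the same for the moment, N m; "width": finger opening in m.
Only numpy, scipy, OpenCV 4.12 (cv2) and the standard library are available. Lean on these libraries where they do the work, as an engineer would, in place of code of your own. Each camera call takes 0.05 s, during which the arm holds its last target.

## Working session

There is one attempt and no reset: what is moved stays moved. The work goes in short steps, Python scripts to look and compute and a tool call to move; the robot and the scene stay as the last step left them, time stands still between calls to the robot, and variables do not carry over. Pictures are saved under pics/ and viewed, and the job is handed in when it is done.

Besides the shell and the picture viewer there is one more tool, called after "Call:" as name(argument=value, ...), one argument or row to a line, values as JSON. step_arm: Moves the arm, as the interface text tells. Its arguments: {"type":"object","properties":{"commands":{"type":"string"},"jaw":{"type":"number"},"grip_force":{"type":"number"}},"required":["commands"]}

```bash
mkdir -p pics
cat > h.py <<'E'
from station import *
import numpy as np, cv2
from scipy.spatial.transform import Rotation as R
def K(p):
    f=210/np.tan(np.radians(p["fovy"])/2); return np.array([[f,0,p["cx"]],[0,f,p["cy"]],[0,0,1.]])
def campose(p,s=None):
    if "rvec" in p:
        Rm=cv2.Rodrigues(np.array(p["rvec"],float))[0]; t=np.array(p["tvec"],float).ravel(); return Rm.T,-Rm.T@t
    T=np.array(p["tool_from_camera"]); Rt=R.from_euler('xyz',s["ee_rot"]).as_matrix()
    return Rt@T[:3,:3], Rt@T[:3,3]+np.array(s["eef_pos"])
def dist(p): return np.array([p["k1"],0,0,0,0.])
def ray(p,px,s=None):
    u=cv2.undistortPoints(np.array([[px]],float),K(p),dist(p))[0,0]
    Rc,c=campose(p,s); return c,Rc@np.array([u[0],u[1],1])
def at(p,px,z,s=None):
    c,d=ray(p,px,s); return c+d*(z-c[2])/d[2]
def proj(p,P,s=None):
    Rc,c=campose(p,s); P=np.atleast_2d(P); q=(P-c)@Rc
    r,_=cv2.projectPoints(q.reshape(-1,1,3),np.zeros(3),np.zeros(3),K(p),dist(p)); return r[:,0]
def save(p,n): cv2.imwrite('pics/'+n+'.png',p["frame"][:,:,::-1])
E
python3 - <<'E'
from h import *
s=get_state();print(s)
for n in ["side","top","wrist"]:
    p=grab_frame(n);save(p,n+"0")
    Rc,c=campose(p,s);print(n,p["fovy"],p["k1"],c,Rc[:,2])
    for o in ["riser","spatula","spatula_tip","adapter","tube_clamp","tray","mat","socket","bottle","bowl"]:
        print(o,[(np.round(d["pixel"]).tolist(),round(d["conf"],2)) for d in recognise(p,o)])
E
```

```text
{'t': 0.0, 'q': array([-9.17861797e-01,  3.59402533e-01,  1.10524736e-02, -3.63553466e-04,
       -1.22409216e+00, -2.88119204e-01]), 'qd': array([ 1.06364064e-03,  1.56435064e-03, -3.19007542e-04, -1.62668973e-03,
        4.11274132e-05,  5.10751066e-04]), 'joint_efforts': array([-2.02676752e-04, -5.82715738e+01,  2.93034106e+01,  6.99654311e+00,
        6.91700276e-03, -1.61505550e-04]), 'eef_pos': array([ 0.24065681, -0.63015884,  0.25060734]), 'ee_rot': array([ 3.13991749e+00, -1.40052330e-04, -2.77690103e+00]), 'force': array([ 0.35227656, -0.1556426 ,  0.33114352]), 'moment': array([ 0.02346411,  0.06690699, -0.02703729]), 'width': 0.08764959674369152}
side 50.20970425688839 -0.07912629561488113 [-0.04181667  0.97117622  0.96399667] [ 0.406673   -0.66047578 -0.6311805 ]
riser [([234.0, 190.0], 0.79)]
spatula [([361.0, 172.0], 0.58)]
spatula_tip [([354.0, 169.0], 0.65)]
adapter []
tube_clamp [([212.0, 303.0], 0.53)]
tray [([238.0, 304.0], 0.78)]
mat [([356.0, 168.0], 0.73), ([236.0, 307.0], 0.64)]
socket [([221.0, 151.0], 0.61)]
bottle [([254.0, 135.0], 0.82), ([237.0, 307.0], 0.65), ([350.0, 172.0], 0.65)]
bowl [([166.0, 254.0], 0.84)]
top 49.90693054608952 -0.09303762856158589 [0.31095029 0.04168102 1.51201792] [ 0.15184225  0.01088768 -0.98834477]
riser [([316.0, 168.0], 0.63)]
spatula [([409.0, 253.0], 0.96)]
spatula_tip [([406.0, 252.0], 0.92)]
adapter []
tube_clamp [([170.0, 229.0], 0.56), ([412.0, 254.0], 0.18)]
tray [([180.0, 246.0], 0.83), ([289.0, 141.0], 0.6)]
mat [([412.0, 252.0], 0.58)]
socket [([289.0, 138.0], 0.79), ([316.0, 168.0], 0.5)]
bottle [([355.0, 142.0], 0.65)]
bowl [([185.0, 174.0], 0.71), ([174.0, 264.0], 0.23)]
wrist 69.05956703925679 -0.06640633990237042 [ 0.17184396 -0.65621026  0.38421228] [ 0.25278253  0.09828753 -0.96251782]
riser []
spatula []
spatula_tip []
adapter []
tube_clamp []
tray []
mat [([376.0, 322.0], 0.39)]
socket []
bottle []
bowl []
```

View pics/side0.png

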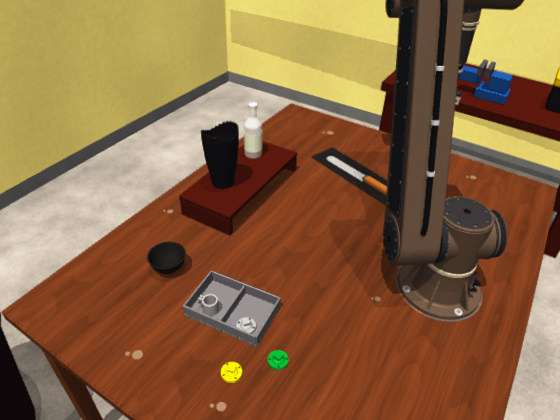

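View pics/top0.png

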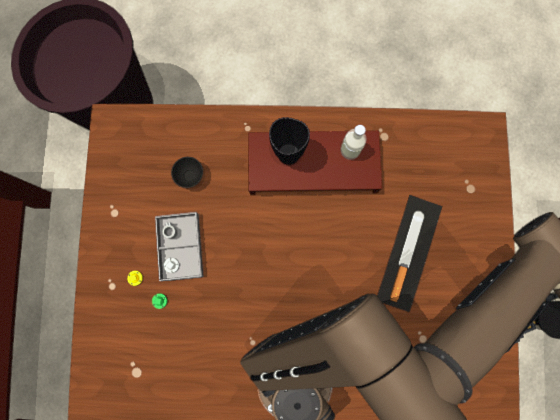

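View pics/wrist0.png

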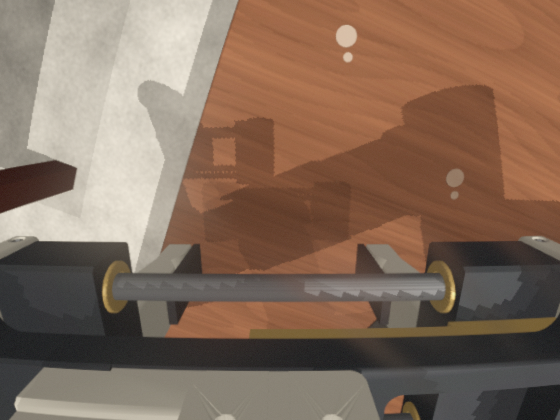

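Run:
```python
from h import *
p=grab_frame("top")
f=p["frame"]
def crop(n,x0,y0,w,h,k):
    c=cv2.resize(f[y0:y0+h,x0:x0+w],None,fx=k,fy=k,interpolation=cv2.INTER_CUBIC)
    cv2.imwrite('pics/'+n+'.png',c[:,:,::-1])
crop("t_riser",236,115,160,90,5)
crop("t_sp",370,190,80,130,4)
crop("t_tray",145,200,70,90,6)
```

```text
(no output)
```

View pics/t_riser.png

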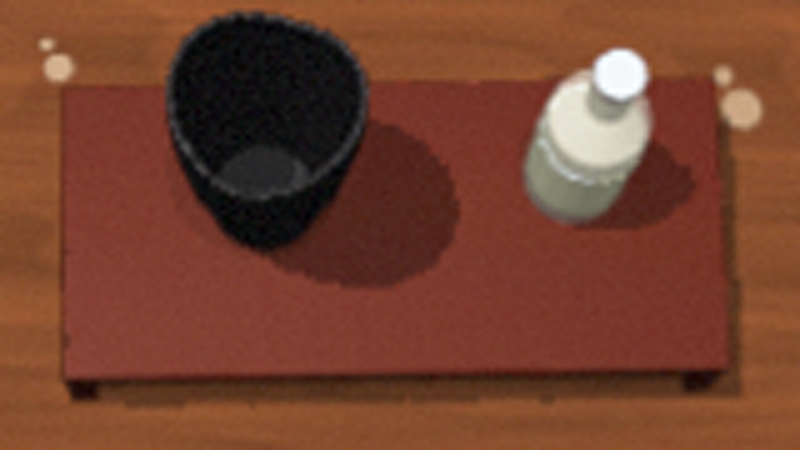

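View pics/t_sp.png

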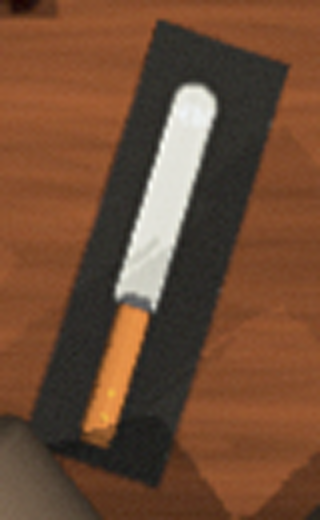

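View pics/t_tray.png

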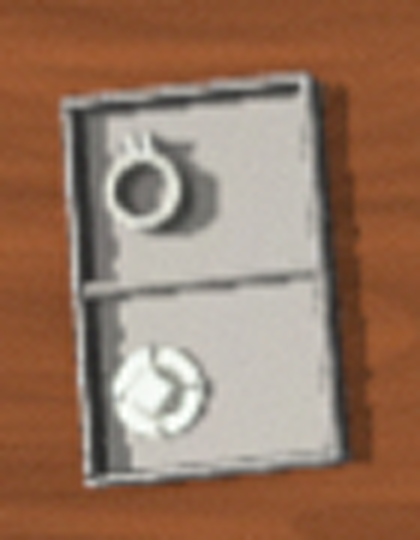

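Run:
```python
from h import *
p=grab_frame("top")
def m(n,pts,x0,y0,k,z):
    o=[]
    for c in pts:
        q=at(p,[(c[0]+.5)/k-.5+x0,(c[1]+.5)/k-.5+y0],z); o.append(q); 
    print(n,np.round(o,4)[:,:2].tolist()); return np.array(o)
r=m("riser",[(65,378),(726,372),(716,79),(62,87)],236,115,5,.08)
print(np.linalg.norm(np.diff(r,axis=0),axis=1), r.mean(0), np.degrees(np.arctan2(*(r[0]-r[1])[[0,1]])))
m("spat butt, ferr, ",[(97,440),(135,300)],370,190,4,.014)
m("tip",[(197,84)],370,190,4,.009)
q=m("mat",[(160,20),(288,67),(160,487),(32,442)],370,190,4,.003);print(q.mean(0))
t=m("tray",[(65,100),(312,75),(345,460),(92,485)],145,200,6,.04)
print(np.linalg.norm(np.diff(t,axis=0),axis=1), t.mean(0))
m("mate",[(160,392)],145,200,6,.015)
m("clamp",[(148,190)],145,200,6,.047)
```

```text
riser [[0.6205, 0.163], [0.6331, -0.2667], [0.8328, -0.2637], [0.8182, 0.1715]]
[0.42988653 0.19979163 0.43549347] [ 0.72616784 -0.04900435  0.08      ] -1.6744389641552546
spat butt, ferr,  [[0.277, -0.3204], [0.3926, -0.3535]]
tip [[0.5767, -0.4116]]
mat [[0.6329, -0.3828], [0.5942, -0.4932], [0.2388, -0.3754], [0.2744, -0.2687]]
[ 0.4350941  -0.38002186  0.003     ]
tray [[0.5352, 0.475], [0.5519, 0.3372], [0.3407, 0.3092], [0.3235, 0.4474]]
[0.13886439 0.21304076 0.13932075] [0.4378061 0.3921988 0.04     ]
mate [[0.3761, 0.4189]]
clamp [[0.485, 0.4235]]
```

```bash
cat >> h.py <<'E'
def Rtool(yaw,pitch,roll=0):
    """tool z = forward-tilted by pitch along heading yaw (deg): heading h; pitch=0 down; tool x points back (-h)"""
    h=np.array([np.cos(np.radians(yaw)),np.sin(np.radians(yaw)),0]); a=np.radians(pitch); up=np.array([0,0,1.])
    z=np.sin(a)*h-np.cos(a)*up; x=-np.cos(a)*h-np.sin(a)*up
    return np.column_stack([x,np.cross(z,x),z])
def plan(wps,smax=50,amax=.16,start=None):
    s=get_state(); P=np.array(s["eef_pos"]); Q=R.from_euler('xyz',s["ee_rot"])
    if start: P,Q=np.array(start[0]),R.from_matrix(start[1])
    rows=[]
    for pos,Rm in wps:
        pos=np.array(pos,float); T=R.from_matrix(Rm); rv=(Q.inv()*T).as_rotvec()
        n=max(1,int(np.ceil(np.linalg.norm(pos-P)/smax*1-1e-6)),int(np.ceil(np.linalg.norm(rv)/amax-1e-6)))
        P0,Q0=P,Q
        for i in range(1,n+1):
            Pn=P0+(pos-P0)*i/n; Qn=Q0*R.from_rotvec(rv*i/n)
            d=Q.inv().apply(Pn-P); w=(Q.inv()*Qn).as_rotvec()
            d=np.round(d*1000,1)+0.; w=np.round(w,3)+0.; rows.append(" ".join("%g"%v for v in [*d,*w]))
            P=P+Q.apply(d/1000); Q=Q*R.from_rotvec(w)
    for i in range(0,len(rows),8): print("; ".join(rows[i:i+8]))
def st():
    s=get_state(); print(round(s["t"],2),np.round(s["eef_pos"],4),np.round(np.degrees(s["ee_rot"]),1),"F",np.round(s["force"],1),"w",round(s["width"],4),"q",np.round(s["q"],2)); return s
E
python3 - <<'E'
from h import *
print(np.array(grab_frame("wrist")["tool_from_camera"]).round(3))
plan([([.48,-.08,.09],Rtool(0,30))])
E
```

```text
[[-0.001 -0.962 -0.271  0.074]
 [ 1.    -0.001  0.     0.   ]
 [-0.    -0.271  0.962 -0.134]
 [ 0.     0.     0.     1.   ]]
-105 107.2 40.4 0.024 -0.129 0.089; -89.1 117 50.2 0.024 -0.13 0.089; -71.2 125.5 57.8 0.024 -0.129 0.089; -52 132.4 62.6 0.024 -0.13 0.09
```

```bash
sed -i 's|/smax\*1-1e-6|*1000/smax-1e-6|' h.py
python3 - <<'E'
from h import *
plan([([.48,-.08,.09],Rtool(0,30))],smax=58)
E
```

```text
-38.2 39 14.7 0.009 -0.047 0.032; -36.2 40.3 16.1 0.008 -0.047 0.033; -34 41.6 17.4 0.009 -0.047 0.032; -31.8 42.9 18.5 0.009 -0.047 0.033; -29.5 44 19.7 0.008 -0.047 0.032; -27.2 45.1 20.6 0.009 -0.047 0.032; -24.7 46.1 21.4 0.009 -0.047 0.033; -22.1 47.1 22 0.008 -0.048 0.032
-19.6 47.9 22.7 0.009 -0.047 0.033; -16.8 48.7 23.2 0.009 -0.047 0.032; -14.2 49.5 23.4 0.008 -0.047 0.032
```

Call:
step_arm(
  commands="-38.2 39 14.7 0.009 -0.047 0.032; -36.2 40.3 16.1 0.008 -0.047 0.033; -34 41.6 17.4 0.009 -0.047 0.032; -31.8 42.9 18.5 0.009 -0.047 0.033; -29.5 44 19.7 0.008 -0.047 0.032; -27.2 45.1 20.6 0.009 -0.047 0.032; -24.7 46.1 21.4 0.009 -0.047 0.033; -22.1 47.1 22 0.008 -0.048 0.032",
)

```text
t: 2.8
eef_pos: [0.4158, -0.2289, 0.1346]
ee_rot: [-3.121, 0.385, -3.037]
force: [1.7, -0.2, -0.2]
width: 0.0873
```

Call:
step_arm(
  commands="-19.6 47.9 22.7 0.009 -0.047 0.033; -16.8 48.7 23.2 0.009 -0.047 0.032; -14.2 49.5 23.4 0.008 -0.047 0.032; 0 0 0 0 0 0; 0 0 0 0 0 0",
)

```text
t: 3.42
eef_pos: [0.4955, -0.1512, 0.1367]
ee_rot: [-3.126, 0.483, -3.104]
force: [-0.5, 0.3, -0.9]
width: 0.0876
```

Run:
```python
from h import *
s=st(); p=grab_frame("wrist"); save(p,"w1")
for o in ["adapter","riser","spatula"]: print(o,[(np.round(d["pixel"],1).tolist(),round(d["conf"],2),at(p,d["pixel"],.01,s).round(4)) for d in recognise(p,o)])
```

```text
3.42 [ 0.4955 -0.1512  0.1367] [-179.1   27.7 -177.8] F [-0.5  0.3 -0.9] w 0.0876 q [ 0.08  0.01 -0.99  0.38 -0.1  -1.98]
adapter [([10.7, 159.1], 0.61, array([ 0.5157, -0.3873,  0.01  ]))]
riser [([262.3, 319.2], 0.78, array([ 0.7863, -0.1673,  0.01  ]))]
spatula [([12.0, 159.9], 0.79, array([ 0.5165, -0.3865,  0.01  ]))]
```

View pics/w1.png

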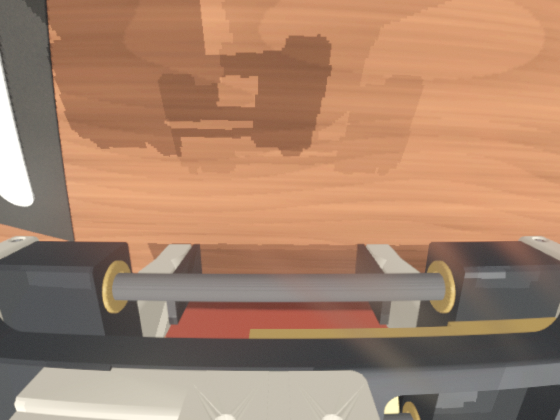

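```bash
cat > pts.py <<'E'
D=[([-9.17861797e-01,3.59402533e-01,1.10524736e-02,-3.6e-04,-1.22409216,-2.88119204e-01],[0.24065681,-0.63015884,0.25060734],[3.13991749,-1.4e-04,-2.7769])]
E
python3 - <<'E'
from h import *
s=st(); open('pts.py','a').write("D.append((%r,%r,%r))\n"%(s["q"].tolist(),s["eef_pos"].tolist(),s["ee_rot"].tolist()))
print(R.from_euler('xyz',s["ee_rot"]).as_matrix().round(3))
plan([([.50,-.25,.20],Rtool(0,0))],smax=45)
E
```

```text
3.62 [ 0.4957 -0.1515  0.1369] [-179.1   27.7 -177.9] F [ 0.7 -0.8 -0.7] w 0.0878 q [ 0.08  0.01 -0.99  0.38 -0.1  -1.99]
[[-0.885 -0.03   0.465]
 [-0.033  0.999  0.002]
 [-0.465 -0.014 -0.885]]
-7.5 -24.9 -13.5 -0.002 0.121 0.008; -6 -24.8 -14.4 -0.001 0.121 0.008; -4.4 -24.7 -15 -0.002 0.121 0.008; -2.8 -24.6 -15.5 -0.001 0.121 0.008
```

Call:
step_arm(
  commands="-7.5 -24.9 -13.5 -0.002 0.121 0.008; -6 -24.8 -14.4 -0.001 0.121 0.008; -4.4 -24.7 -15 -0.002 0.121 0.008; -2.8 -24.6 -15.5 -0.001 0.121 0.008; 0 0 0 0 0 0",
)

```text
t: 4.25
eef_pos: [0.5007, -0.2537, 0.1985]
ee_rot: [-3.121, 0.033, 3.131]
force: [-0.4, 0.2, -1.1]
width: 0.0875
```

```bash
cat > kin.py <<'E'
from h import *
from scipy.optimize import least_squares
import pts
def rot(ax,a): return R.from_rotvec(np.array(ax)*a).as_matrix()
X,Y,Z=[1,0,0],[0,1,0],[0,0,1]
def fk(v,q):
    a0,h,L2,e,L3,d,c6=v
    Rb=rot(Z,q[0]); p=Rb@[a0,0,h]
    R2=Rb@rot(Y,q[1]); p=p+R2@[0,0,L2]
    R3=R2@rot(Y,-q[2]); p=p+R3@[L3,0,e]
    R4=R3@rot(X,q[3]*S4); R5=R4@rot(Y,-q[4]); 
    p=p+R5@[d,0,0]
    # tool z = x of R5
    R6=R5@np.array([[0,0,1],[0,1,0],[-1,0,0.]])@rot(Z,q[5]*S6+c6)
    return p,R6
S4,S6=1,1
def res(v):
    o=[]
    for q,P,E in pts.D:
        p,Rm=fk(v,q); o+=list((p-P)); o+=list(.3*R.from_matrix(Rm.T@R.from_euler('xyz',E).as_matrix()).as_rotvec())
    o+=list(1e-3*(np.array(v[:6])-[0.0,.3,.4,0,.4,.25]))
    return o
def fit():
    global S4,S6
    best=None
    for a in (1,-1):
        for b in (1,-1):
            for c in np.arange(-3,3,1.):
                S4,S6=a,b; r=least_squares(res,[0,.3,.4,0,.4,.25,c])
                if best is None or r.cost<best[0]: best=(r.cost,r.x,a,b)
    S4,S6=best[2:]; return best
def ik(v,pos,Rm,q0):
    def f(q):
        p,r=fk(v,q); return np.r_[p-pos,.3*R.from_matrix(r.T@Rm).as_rotvec()]
    lo=np.array([-3.07,-1.43,-1.02,-3.03,-3.05,-3.03]);hi=np.array([3.07,2.12,1.25,1.67,0,3.03])
    b=None
    for k in range(8):
        q=np.clip(q0+(np.random.randn(6)*.5 if k else 0),lo+.01,hi-.01)
        r=least_squares(f,q,bounds=(lo,hi))
        if b is None or r.cost<b.cost-1e-9: b=r
        if b.cost<1e-8: break
    return b.x,b.cost**.5
E
python3 - <<'E'
from h import *
s=st(); open('pts.py','a').write("D.append((%r,%r,%r))\n"%(s["q"].tolist(),s["eef_pos"].tolist(),s["ee_rot"].tolist()))
import kin
print(kin.fit()); print(np.round(kin.res(kin.fit()[1]),4))
E
```

```text
4.25 [ 0.5007 -0.2537  0.1985] [-178.8    1.9  179.4] F [-0.4  0.2 -1.1] w 0.0875 q [-0.11  0.19 -0.35  0.02 -0.99 -1.48]
(np.float64(0.04673656728684942), array([-0.27099136,  2.50554882,  0.23983593, -0.63240004,  1.15003486,
        1.45460311,  4.71238904]), -1, -1)
[ 0.1705  0.0935  0.0379 -0.     -0.      0.      0.0065  0.1396  0.0118
  0.     -0.     -0.     -0.0281  0.1769 -0.0497  0.     -0.     -0.
 -0.0003  0.0022 -0.0002 -0.0006  0.0008  0.0012]
```

```bash
sed -i 's/a0,h,L2,e,L3,d,c6=v/a0,h,L2,e,L3,d,c6,ly=v/; s/p=Rb@\[a0,0,h\]/p=Rb@[a0,ly,h]/; s/\[0,.3,.4,0,.4,.25,c\]/[0,.3,.4,0,.4,.25,c,-.19]/' kin.py
python3 - <<'E'
from h import *
import kin
b=kin.fit()
print(b); print(np.round(kin.res(b[1]),4))
E
```

```text
(np.float64(0.00010140768304211904), array([ 0.04668824,  0.35820419,  0.57686104, -0.0314267 ,  0.43348718,
        0.47166425, -1.57079627, -0.18518758]), -1, -1)
[ 0.0045  0.005  -0.0016 -0.     -0.      0.      0.0002 -0.0112 -0.0005
  0.     -0.     -0.      0.0024  0.0043  0.0021  0.     -0.     -0.
  0.      0.0001  0.0002 -0.      0.      0.0002]
```

```bash
sed -i 's/c6,ly=v/c6,ly,lw=v/; s/p=p+R5@\[d,0,0\]/p=p+R5@[d,lw,0]/; s/c,-.19\]/c,-.19,0]/' kin.py
python3 - <<'E'
from h import *
import kin
b=kin.fit()
print(b); print(np.round(kin.res(b[1]),4))
kin.S4,kin.S6=b[2:]
v=b[1]; np.save('v.npy',v)
s=get_state()
# view candidates: heading, tilt, sideways
def side(head,tilt,sgn):
    B=Rtool(head,tilt); # x back,y,z ; rotate about z by +-90
    return B@R.from_rotvec([0,0,sgn*np.pi/2]).as_matrix()
Tc=np.array(grab_frame("wrist")["tool_from_camera"])
for cam in ([.36,-.30,.20],[.40,-.25,.18],[.42,-.2,.18],[.42,.1,.18],[.4,.15,.2],[.42,0,.18],[.42,-.1,.18]):
  for tilt in (30,40):
    for sg in (1,-1):
      hd=np.degrees(np.arctan2(-.05-cam[1],.69-cam[0])); Rm=side(hd,tilt,sg)
      pos=np.array(cam)-Rm@Tc[:3,3]
      q,c=kin.ik(v,pos,Rm,s["q"]); print(cam,tilt,sg,round(hd),pos.round(3),round(c,4),q.round(2))
E
```

```text
(np.float64(3.275605889081589e-08), array([ 2.56118439e-05,  1.98992194e-01,  6.01493247e-01, -5.72570975e-05,
        4.63631129e-01,  3.53066939e-01,  4.71238904e+00, -1.75030751e-05,
       -1.91781206e-01]), -1, -1)
[-0.      0.      0.     -0.     -0.      0.     -0.     -0.      0.
  0.     -0.     -0.      0.      0.     -0.      0.     -0.     -0.
  0.     -0.0001  0.0002 -0.      0.0001  0.0001]
[0.36, -0.3, 0.2] 30 1 37 [ 0.458 -0.319  0.084] 0.0 [-0.64  0.35 -0.29 -0.67 -0.89 -1.43]
[0.36, -0.3, 0.2] 30 -1 37 [ 0.369 -0.201  0.084] 0.0 [-0.55  0.16 -0.57 -0.72 -0.78  1.71]
[0.36, -0.3, 0.2] 40 1 37 [ 0.473 -0.307  0.098] 0.0 [-0.75  0.38 -0.24 -0.85 -1.   -1.24]
[0.36, -0.3, 0.2] 40 -1 37 [ 0.384 -0.189  0.098] 0.0 [-0.7   0.2  -0.52 -0.91 -0.91  1.96]
[0.4, -0.25, 0.18] 30 1 35 [ 0.497 -0.273  0.064] 0.0 [-0.53  0.36 -0.33 -0.71 -0.77 -1.52]
[0.4, -0.25, 0.18] 30 -1 35 [ 0.413 -0.151  0.064] 0.0 [-0.37  0.18 -0.6  -0.78 -0.63  1.58]
[0.4, -0.25, 0.18] 40 1 35 [ 0.512 -0.262  0.078] 0.0 [-0.64  0.39 -0.29 -0.91 -0.88 -1.29]
[0.4, -0.25, 0.18] 40 -1 35 [ 0.429 -0.14   0.078
[... 1195 characters left out ...]
.064] 0.039 [ 0.07  0.17 -0.78 -0.81 -0.   -2.55]
[0.42, 0, 0.18] 30 -1 -10 [0.499 0.06  0.064] 0.0289 [-0.31  0.17 -0.97 -3.03 -0.11 -3.03]
[0.42, 0, 0.18] 40 1 -10 [ 0.491 -0.088  0.078] 0.0134 [-0.19  0.13 -0.69 -1.6  -0.   -1.54]
[0.42, 0, 0.18] 40 -1 -10 [0.518 0.057 0.078] 0.0038 [-0.16  0.14 -0.74 -2.38 -0.    2.37]
[0.42, -0.1, 0.18] 30 1 10 [ 0.499 -0.16   0.064] 0.0 [-0.1   0.2  -0.66 -0.59 -0.25 -2.32]
[0.42, -0.1, 0.18] 30 -1 10 [ 0.472 -0.015  0.064] 0.0182 [ 0.34  0.13 -0.9  -0.38 -0.    0.25]
[0.42, -0.1, 0.18] 40 1 10 [ 0.518 -0.157  0.078] 0.0 [-0.33  0.2  -0.55 -1.07 -0.37 -1.7 ]
[0.42, -0.1, 0.18] 40 -1 10 [ 0.491 -0.012  0.078] 0.0039 [ 0.2   0.11 -0.75 -0.96 -0.    0.95]
```

```bash
cat >> kin.py <<'E'
v=np.load('v.npy'); S4,S6=-1,-1
def side(head,tilt,sgn):
    return Rtool(head,tilt)@R.from_rotvec([0,0,sgn*np.pi/2]).as_matrix()
E
python3 - <<'E'
from kin import *
s=get_state(); Rm=side(35,40,1); P=[.505,-.265,.095]
print(ik(v,P,Rm,s["q"]))
plan([(P,Rm)])
E
```

```text
(array([-0.65126297,  0.35840984, -0.28308685, -0.88914569, -0.90860078,
       -1.31677056]), np.float64(5.650335503737174e-16))
-0.3 -1.3 12.9 -0.081 -0.037 0.115; 0 -2.3 12.7 -0.081 -0.036 0.116; 0.1 -3.3 12.5 -0.08 -0.037 0.115; 0.1 -4.3 12.1 -0.081 -0.036 0.115; 0 -5.3 11.8 -0.081 -0.037 0.116; -0.3 -6.2 11.3 -0.081 -0.037 0.115; -0.6 -7.1 10.8 -0.081 -0.036 0.116; -1.1 -7.8 10.3 -0.081 -0.037 0.115
```

Call:
step_arm(
  commands="-0.3 -1.3 12.9 -0.081 -0.037 0.115; 0 -2.3 12.7 -0.081 -0.036 0.116; 0.1 -3.3 12.5 -0.08 -0.037 0.115; 0.1 -4.3 12.1 -0.081 -0.036 0.115; 0 -5.3 11.8 -0.081 -0.037 0.116; -0.3 -6.2 11.3 -0.081 -0.037 0.115; -0.6 -7.1 10.8 -0.081 -0.036 0.116; -1.1 -7.8 10.3 -0.081 -0.037 0.115",
)

```text
t: 5.3
eef_pos: [0.5039, -0.2636, 0.0952]
ee_rot: [2.441, -0.0, 2.178]
force: [-1.1, 0.2, -0.1]
width: 0.0876
```

Run:
```python
from h import *
s=st(); p=grab_frame("wrist"); save(p,"w2")
for o in ["adapter","riser","spatula"]: print(o,[(np.round(d["pixel"],1).tolist(),round(d["conf"],2),at(p,d["pixel"],.01,s).round(4)) for d in recognise(p,o)])
```

```text
5.3 [ 0.5039 -0.2636  0.0952] [139.9  -0.  124.8] F [-1.1  0.2 -0.1] w 0.0876 q [-0.65  0.36 -0.29 -0.89 -0.91 -1.32]
adapter [([420.3, 100.1], 0.94, array([ 0.6927, -0.0038,  0.01  ]))]
riser [([457.6, 143.9], 0.75, array([0.8452, 0.0315, 0.01  ]))]
spatula []
```

View pics/w2.png

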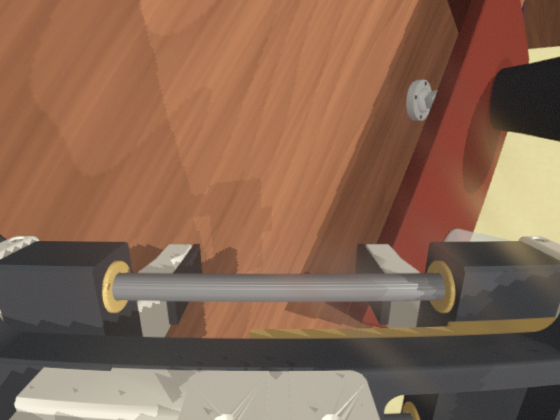

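Run:
```python
from h import *
s=get_state(); p=grab_frame("wrist"); f=p["frame"]
c=cv2.resize(f[65:135,390:490],None,fx=8,fy=8,interpolation=cv2.INTER_CUBIC)
# overlay candidate
for (x,y,col) in [(.688,-.008,(255,255,0)),]:
    th=np.linspace(0,2*np.pi,60)
    for z,r in((0,.025),(.01,.025)):
        q=proj(p,np.c_[x+r*np.cos(th),y+r*np.sin(th),np.full(60,z)],s)
        for a in q: cv2.circle(c,tuple(int(v) for v in ((a-[390,65]+.5)*8-.5)),2,col,-1)
cv2.imwrite('pics/w2c.png',c[:,:,::-1])
# riser front lower edge px: 
print(proj(p,[[.6205,.163,.08],[.6331,-.2667,.08]],s))
```

```text
[[509.1448229  -64.11301296]
 [364.91680546 316.90593448]]
```

View pics/w2c.png

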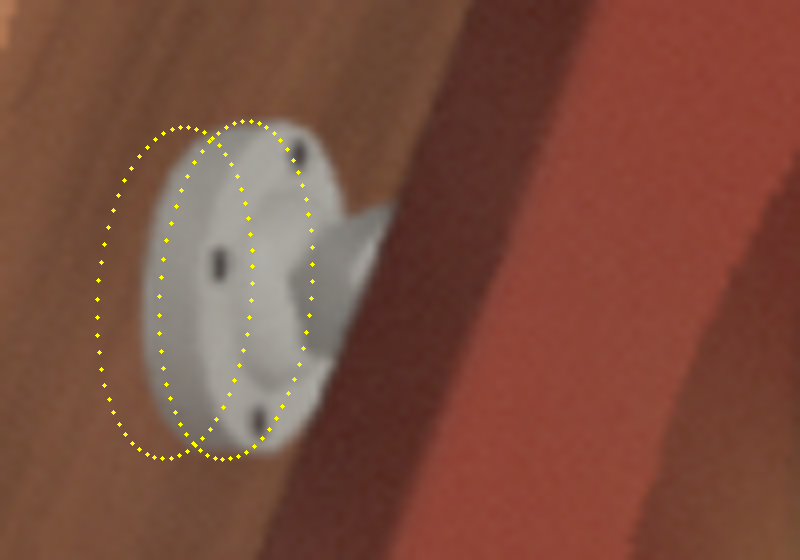

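Run:
```python
from h import *
s=get_state(); p=grab_frame("wrist"); f=p["frame"]
q=proj(p,[[.688,-.008,.01]],s)[0]; a=at(p,q+[4.9,-.4],.01,s); print(a)
c=cv2.resize(f[65:135,390:490],None,fx=8,fy=8,interpolation=cv2.INTER_CUBIC)
th=np.linspace(0,2*np.pi,60)
for z in(0,.01):
        q=proj(p,np.c_[a[0]+.025*np.cos(th),a[1]+.025*np.sin(th),np.full(60,z)],s)
        for b in q: cv2.circle(c,tuple(int(v) for v in ((b-[390,65]+.5)*8-.5)),2,(255,255,0),-1)
# riser model
ce=np.array([.726,-.049]); yw=np.radians(1.7); Rz=np.array([[np.cos(yw),-np.sin(yw)],[np.sin(yw),np.cos(yw)]])
print("adapter in riser",Rz.T@(a[:2]-ce))
for z in(.062,.08):
    l=np.array([[*(ce+Rz@[-.1,y]),z] for y in np.linspace(-.15,.2,60)])
    for b in proj(p,l,s): cv2.circle(c,tuple(int(v) for v in ((b-[390,65]+.5)*8-.5)),2,(0,255,0),-1)
cv2.imwrite('pics/w2d.png',c[:,:,::-1])
```

```text
[6.97964294e-01 5.84106713e-04 1.00000000e-02]
adapter in riser [-0.02655239  0.050394  ]
```

View pics/w2d.png

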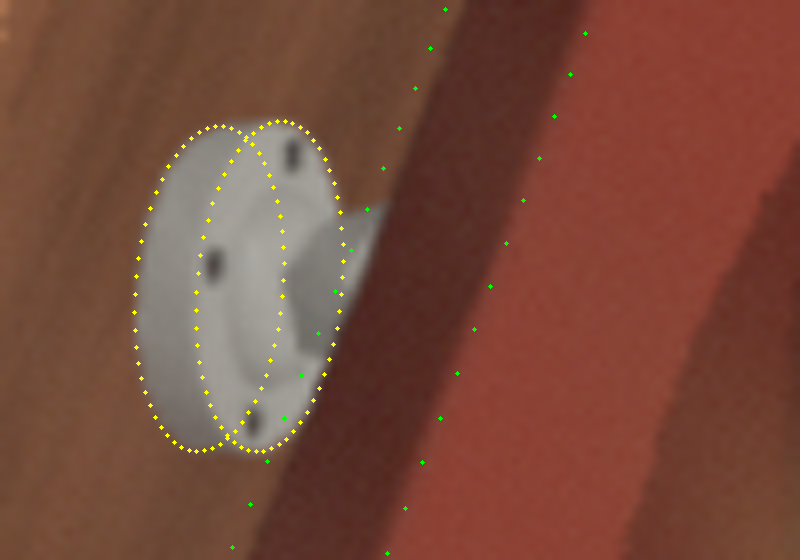

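Run:
```python
from kin import *
s=get_state(); np.random.seed(0)
dirm=np.array([np.cos(np.radians(-16.9)),np.sin(np.radians(-16.9))])
g=np.array([.365,-.347])-.05*dirm; print("grasp",g)
for fl in (0,180):
    q0=np.array([-.3,.2,-.35,0,-1,-1.5+(3 if fl else 0)])
    for n,P,h,pt in [("mat",[*g,.031],-16.9,0),("matup",[*g,.13],-16.9,0),("s0",[.44,-.32,.045],42,-5),("s1",[.56,-.205,.045],42,-5),("s2",[.45,-.12,.045],60,-5),("tray",[.38,.36,.05],0,0),("tray",[.38,.36,.05],90,0)]:
        q,c=ik(v,np.array(P),Rtool(h+fl,pt if not fl else -pt),q0); print(fl,n,round(c,4),q.round(2))
```

```text
grasp [ 0.31715932 -0.33246489]
0 mat 0.0 [-0.38  0.29 -0.72 -0.   -0.56 -1.49]
0 matup 0.0 [-0.38  0.13 -0.61 -0.   -0.83 -1.49]
0 s0 0.0 [-0.22  0.38 -0.55  0.11 -0.69 -0.7 ]
0 s1 0.0 [ 0.01  0.46 -0.4   0.08 -0.78 -0.91]
0 s2 0.0 [ 0.22  0.28 -0.72  0.11 -0.63 -0.83]
0 tray 0.0 [ 1.13  0.34 -0.56 -0.   -0.67 -2.7 ]
0 tray 0.0 [ 1.13  0.34 -0.56 -0.   -0.67 -1.13]
180 mat 0.0 [-0.38  0.29 -0.72 -0.   -0.56  1.65]
180 matup 0.0 [-0.38  0.13 -0.61 -0.   -0.83  1.65]
180 s0 0.0 [-0.22  0.38 -0.55  0.11 -0.69  2.44]
180 s1 0.0 [ 0.01  0.46 -0.4   0.08 -0.78  2.23]
180 s2 0.0 [ 0.22  0.28 -0.72  0.11 -0.63  2.31]
180 tray 0.0 [ 1.13  0.34 -0.56 -0.   -0.67  0.44]
180 tray 0.0 [ 1.13  0.34 -0.56 -0.   -0.67  2.01]
```

Run:
```python
from kin import *
plan([([.317,-.332,.15],Rtool(-16.9,0))])
```

```text
8.8 -18.8 -27.5 0.112 0.039 -0.106; 11.9 -20.7 -24.8 0.111 0.039 -0.105; 15 -21.9 -21.9 0.112 0.038 -0.106; 18.2 -22.4 -18.9 0.112 0.039 -0.105; 21.2 -22.2 -15.5 0.111 0.039 -0.106; 24.1 -21.4 -12.3 0.112 0.039 -0.105
```

Call:
step_arm(
  commands="8.8 -18.8 -27.5 0.112 0.039 -0.106; 11.9 -20.7 -24.8 0.111 0.039 -0.105; 15 -21.9 -21.9 0.112 0.038 -0.106; 18.2 -22.4 -18.9 0.112 0.039 -0.105; 21.2 -22.2 -15.5 0.111 0.039 -0.106; 24.1 -21.4 -12.3 0.112 0.039 -0.105; 0 0 0 0 0 0",
)

```text
t: 6.48
eef_pos: [0.317, -0.3308, 0.1506]
ee_rot: [3.141, 0.001, 2.849]
force: [0.2, 0.5, -0.3]
width: 0.0875
```

Run:
```python
from h import *
s=st(); p=grab_frame("wrist"); 
d=np.array([np.cos(np.radians(-16.9)),np.sin(np.radians(-16.9))]);n=np.array([-d[1],d[0]]);o=np.array([.365,-.347])
f=p["frame"].copy()
for x in np.linspace(-.092,.02,40):
    for y in(-.013,.013):
        u=proj(p,[[*(o+x*d+y*n),.023]],s)[0].astype(int); cv2.circle(f,tuple(int(k) for k in u),1,(0,255,0),-1)
p2=dict(p); p2["frame"]=f; save(p2,"w3")
t=grab_frame("top"); save(t,"t3")
```

```text
6.47 [ 0.317  -0.3308  0.1506] [1.800e+02 1.000e-01 1.632e+02] F [ 0.2  0.5 -0.3] w 0.0875 q [-0.38  0.1  -0.59 -0.   -0.88 -1.49]
```

View pics/w3.png

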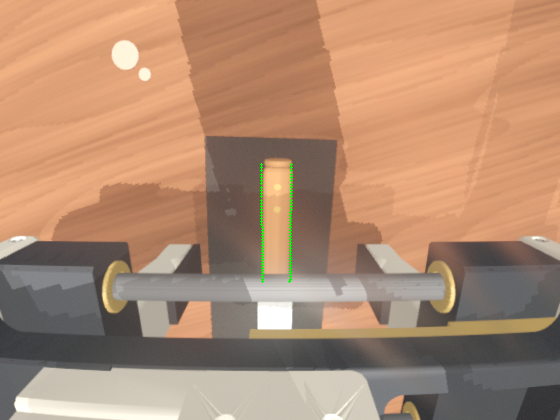

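Call:
step_arm(
  commands="0 1 40 0 0 0; 0 0 40 0 0 0; 0 0 25 0 0 0; 0 0 14.5 0 0 0; 0 0 0 0 0 0",
)

```text
t: 7.2
eef_pos: [0.3179, -0.3309, 0.029]
ee_rot: [3.138, -0.002, 2.843]
force: [-0.3, -0.1, -0.9]
width: 0.0877
```

Call:
step_arm(
  commands="0 0 0 0 0 0; 0 0 0 0 0 0; 0 0 0 0 0 0; 0 0 0 0 0 0",
  jaw=15,
  grip_force=60,
)

```text
t: 7.7
eef_pos: [0.317, -0.3308, 0.0298]
ee_rot: [3.139, -0.001, 2.844]
force: [0.4, 0.8, -0.3]
width: 0.0532
```

Call:
step_arm(
  commands="0 0 0 0 0 0; 0 0 0 0 0 0; 0 0 0 0 0 0; 0 0 0 0 0 0; 0 0 0 0 0 0",
)

```text
t: 8.32
eef_pos: [0.3169, -0.3307, 0.0297]
ee_rot: [3.14, -0.001, 2.845]
force: [-1.0, 0.2, 0.4]
width: 0.0259
```

Run:
```python
from h import *
s=st(); p=grab_frame("wrist"); save(p,"w4")
```

```text
8.32 [ 0.3169 -0.3307  0.0297] [ 1.799e+02 -1.000e-01  1.630e+02] F [-1.   0.2  0.4] w 0.0259 q [-0.38  0.29 -0.72 -0.   -0.56 -1.49]
```

```bash
cat >> kin.py <<'E'
G=.0505; ZB=.0267
def spat(xy,h,pitch=-5,xs=.188,tipz=.002,zabs=None):
    """tool pose so that blade centre line point xs lies at xy with tip underside at tipz"""
    Rm=Rtool(h,pitch)
    loc=lambda x,z: Rm@np.array([-(x+G),0,ZB-z])
    P=np.zeros(3); c=loc(xs,.003); P[:2]=np.array(xy)-c[:2]; P[2]=tipz-loc(.219,.003)[2]
    return P,Rm
def nrm(h): a=np.radians(h); return np.array([np.sin(a),-np.cos(a)])   # behind side (right)
def dr(h): a=np.radians(h); return np.array([np.cos(a),np.sin(a)])
E
python3 - <<'E'
from kin import *
A=np.array([.696,0])
P3,R3=spat(A+.057*nrm(42),42); P2=P3-np.r_[.21*dr(42),0]; P1=P2+[0,0,.09]
q=get_state()["q"]
for P,Rm in((P1,R3),(P2,R3),(P3,R3)): q,c=ik(v,P,Rm,q);print(P.round(4),q.round(2),c)
plan([([.317,-.331,.09],Rtool(-17,0)),(P1,R3)])
E
```

```text
[ 0.403  -0.3405  0.1391] [-0.28  0.23 -0.49  0.09 -0.9  -0.62] 2.2019360019602855e-12
[ 0.403  -0.3405  0.0491] [-0.28  0.35 -0.59  0.12 -0.68 -0.65] 4.8220502476244e-15
[ 0.5591 -0.2     0.0491] [ 0.02  0.45 -0.4   0.08 -0.78 -0.92] 3.831479676515666e-14
0 -0.1 -30.1 0.001 -0.001 0; -0.1 0 -30.1 0.001 0 0; -12.1 2.3 -7 0.006 0.011 -0.147; -12.3 0.4 -7.2 0.007 0.012 -0.147; -12.1 -1.3 -7.3 0.006 0.011 -0.147; -11.7 -3.2 -7.4 0.007 0.011 -0.147; -11.1 -5 -7.5 0.006 0.012 -0.147; -10 -6.5 -7.7 0.007 0.011 -0.147
-9 -7.9 -7.6 0.006 0.011 -0.147
```

Run:
```python
from kin import *
A=np.array([.696,0])
P3,R3=spat(A+.057*nrm(42),42); P2=P3-np.r_[.21*dr(42),0]; P1=P2+[0,0,.09]
plan([([.317,-.331,.09],Rtool(-17,0)),([.33,-.36,.139],Rtool(30,-5)),(P1,R3)])
```

```text
0 -0.1 -30.1 0.001 -0.001 0; -0.1 0 -30.1 0.001 0 0; -3.5 -4 -8.2 0.006 0.014 -0.137; -2.8 -4.5 -8.2 0.006 0.013 -0.136; -2 -4.8 -8.2 0.006 0.014 -0.137; -1.3 -5.1 -8.2 0.006 0.014 -0.137; -0.4 -5.3 -8.1 0.006 0.013 -0.136; 0.4 -5.4 -8.2 0.006 0.014 -0.137
-36.4 -9.8 -3.2 0.009 0 -0.104; -35.1 -13.5 -3.1 0.009 0 -0.105
```

Call:
step_arm(
  commands="0 -0.1 -30.1 0.001 -0.001 0; -0.1 0 -30.1 0.001 0 0; -3.5 -4 -8.2 0.006 0.014 -0.137; -2.8 -4.5 -8.2 0.006 0.013 -0.136; -2 -4.8 -8.2 0.006 0.014 -0.137; -1.3 -5.1 -8.2 0.006 0.014 -0.137; -0.4 -5.3 -8.1 0.006 0.013 -0.136; 0.4 -5.4 -8.2 0.006 0.014 -0.137",
)

```text
t: 9.38
eef_pos: [0.3297, -0.3599, 0.1389]
ee_rot: [3.141, -0.088, -2.614]
force: [0.9, 0.4, -1.7]
width: 0.0255
```

Call:
step_arm(
  commands="-36.4 -9.8 -3.2 0.009 0 -0.104; -35.1 -13.5 -3.1 0.009 0 -0.105; 0 0 0 0 0 0",
)

```text
t: 9.75
eef_pos: [0.4049, -0.3399, 0.1386]
ee_rot: [3.141, -0.087, -2.405]
force: [-0.4, -0.5, -2.6]
width: 0.0256
```

Run:
```python
from kin import *
s=st(); t=grab_frame("top"); side_=grab_frame("side"); save(side_,"s5")
Rm=R.from_euler('xyz',s["ee_rot"]).as_matrix(); P=s["eef_pos"]
f=t["frame"].copy()
for x in (.03,.1,.16,.219):
    for y in (-.018,.018):
        W=P+Rm@[-(x+G),y,ZB-.006]; u=proj(t,[W])[0]; cv2.circle(f,tuple(int(round(k)) for k in u),1,(255,0,255),-1)
        u=proj(side_,[W])[0]; print(x,y,W.round(4),"side",u.round(1))
c=cv2.resize(f[100:320,240:460],None,fx=2.7,fy=2.7,interpolation=cv2.INTER_CUBIC); cv2.imwrite("pics/t5.png",c[:,:,::-1])
```

```text
9.75 [ 0.4049 -0.3399  0.1386] [ 180.    -5.  -137.8] F [-0.4 -0.5 -2.6] w 0.0256 q [-0.28  0.23 -0.49  0.09 -0.89 -0.62]
0.03 -0.018 [ 0.4751 -0.3005  0.111 ] side [340.6 154.4]
0.03 0.018 [ 0.4509 -0.2739  0.111 ] side [343.5 160. ]
0.1 -0.018 [ 0.5268 -0.2537  0.1049] side [321.4 157.2]
0.1 0.018 [ 0.5026 -0.227   0.1049] side [324.  162.8]
0.16 -0.018 [ 0.5711 -0.2136  0.0997] side [304.9 159.6]
0.16 0.018 [ 0.5469 -0.1869  0.0997] side [307.1 165.3]
0.219 -0.018 [ 0.6146 -0.1741  0.0945] side [288.4 162. ]
0.219 0.018 [ 0.5904 -0.1474  0.0946] side [290.4 167.7]
```

View pics/t5.png

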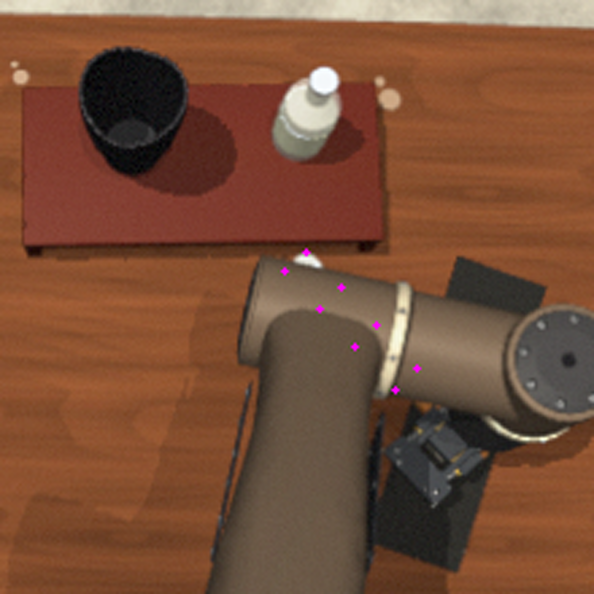

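View pics/s5.png

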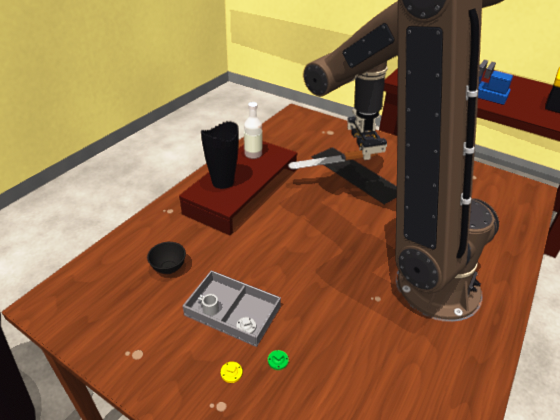

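```bash
cat > ov.py <<'E'
from kin import *
def ov(name,x0,y0,w,h,k,extra=None):
    s=get_state(); t=grab_frame("side"); f=t["frame"]
    Rm=R.from_euler('xyz',s["ee_rot"]).as_matrix(); P=s["eef_pos"]
    c=cv2.resize(f[y0:y0+h,x0:x0+w],None,fx=k,fy=k,interpolation=cv2.INTER_CUBIC)
    pts_=[P+Rm@[-(x+G),y,ZB-.006] for x in np.linspace(.03,.205,25) for y in(-.018,.018)]+[P+Rm@[-(.219+G),0,ZB-.006]]
    if extra is not None: pts_+=list(extra)
    for u in proj(t,np.array(pts_)):
        cv2.circle(c,tuple(int(v) for v in ((u-[x0,y0]+.5)*k-.5)),1,(255,0,255),-1)
    cv2.imwrite("pics/%s.png"%name,c[:,:,::-1])
E
python3 -c "
from ov import *
ov('s5c',270,120,130,90,6)"
```

```text
(no output)
```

View pics/s5c.png

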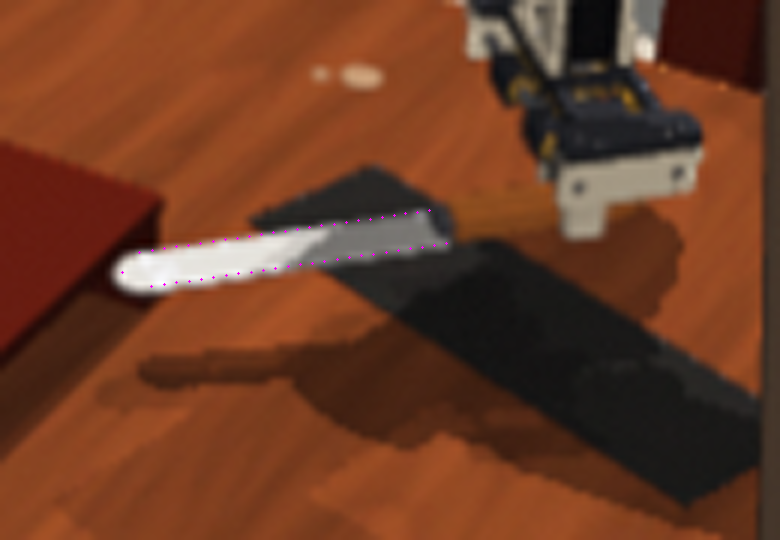

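Run:
```python
from kin import *
A=np.array([.696,0])
P3,R3=spat(A+.057*nrm(42),42,tipz=.004); P2=P3-np.r_[.21*dr(42),0]
plan([(P2,R3)],smax=45)
print("insert"); plan([(P3,R3)],smax=30,start=(P2,R3))
```

```text
-4 -0.5 43.5 0.001 0 0; -4.1 -0.4 43.5 0.001 0 0
insert
-29.9 0 -2.6 0 0 0; -29.9 0 -2.6 0 0 0; -29.9 0 -2.6 0 0 0; -29.8 0 -2.7 0 0 0; -29.9 0 -2.6 0 0 0; -29.9 0 -2.6 0 0 0; -29.9 0 -2.6 0 0 0
```

Call:
step_arm(
  commands="-4 -0.5 43.5 0.001 0 0; -4.1 -0.4 30 0.001 0 0; 0 0 13.5 0 0 0; 0 0 0 0 0 0",
)

```text
t: 10.4
eef_pos: [0.4032, -0.341, 0.0514]
ee_rot: [-3.141, -0.088, -2.409]
force: [0.3, 0.0, -1.1]
width: 0.0251
```

```bash
python3 -c "
from ov import *
st()
ov('s6c',270,120,130,90,6)"
```

```text
10.4 [ 0.4032 -0.341   0.0514] [-180.   -5. -138.] F [ 0.3  0.  -1.1] w 0.0251 q [-0.28  0.35 -0.59  0.12 -0.68 -0.65]
```

View pics/s6c.png

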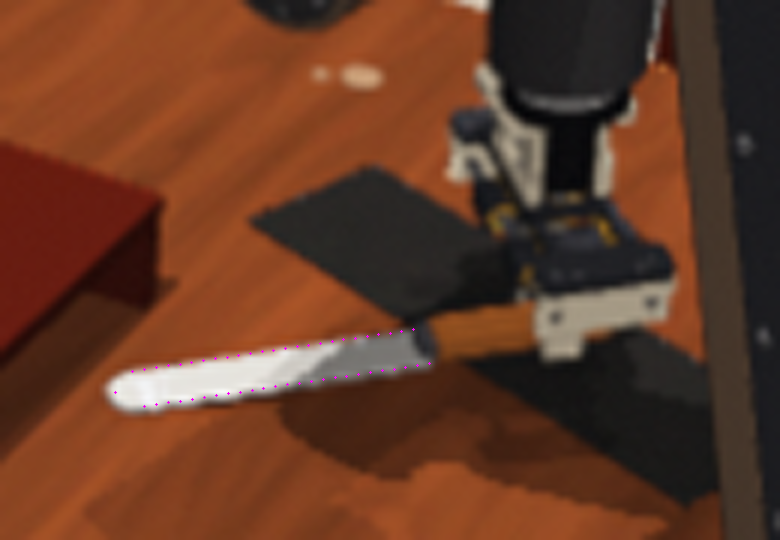

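Call:
step_arm(
  commands="-29.9 0 -2.6 0 0 0; -29.9 0 -2.6 0 0 0; -29.9 0 -2.6 0 0 0; -29.8 0 -2.7 0 0 0; -29.9 0 -2.6 0 0 0",
)

```text
t: 11.08
eef_pos: [0.517, -0.2399, 0.0535]
ee_rot: [-3.138, -0.085, -2.408]
force: [-0.4, -0.7, -1.8]
width: 0.0257
```

Call:
step_arm(
  commands="-29.9 0 -2.6 0 0 0; -29.9 0 -2.6 0 0 0; 0 0 0 0 0 0; 0 0 0 0 0 0",
)

```text
t: 11.58
eef_pos: [0.56, -0.2001, 0.052]
ee_rot: [-3.14, -0.087, -2.408]
force: [-0.0, 0.8, -1.0]
width: 0.0258
```

```bash
python3 -c "
from ov import *
st()
ov('s7c',170,100,190,140,4)
t=grab_frame('top'); save(t,'t7')
w=grab_frame('wrist'); save(w,'w7')"
```

```text
11.57 [ 0.56   -0.2001  0.052 ] [-179.9   -5.  -138. ] F [-0.   0.8 -1. ] w 0.0258 q [ 0.02  0.45 -0.4   0.08 -0.79 -0.92]
```

View pics/s7c.png

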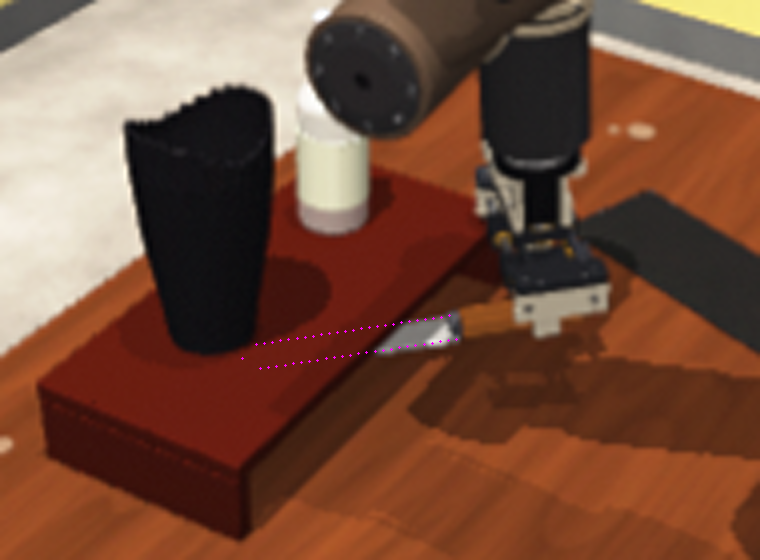

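View pics/t7.png

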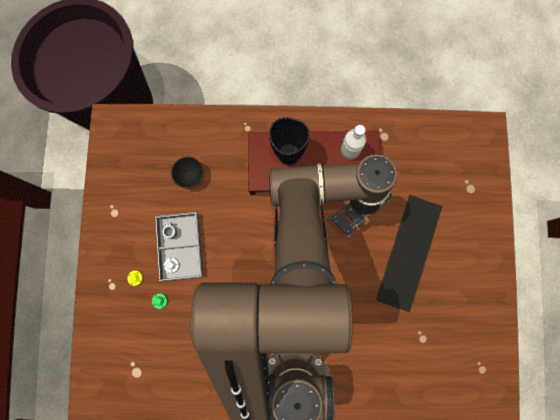

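```bash
cat > sweep.py <<'E'
from kin import *
def sweep():
    A=np.array([.696,0.]); off=.057; wps=[]; log=[]
    while off>.044: off-=.0065; wps.append(spat(A+off*nrm(42),42,tipz=.004)); log.append((A.copy(),42))
    s=0
    while A[0]>.545:
        h=42+28*min(1,s/.12); A=A-.0115*nrm(h+3); s+=.0115
        h=42+28*min(1,s/.12)
        wps.append(spat(A+.043*nrm(h),h,tipz=.004)); log.append((A.copy(),h))
    return wps,log
if __name__=="__main__":
    w,l=sweep(); q=get_state()["q"]
    for (P,Rm),(A,h) in zip(w,l):
        q1,c=ik(v,P,Rm,q); print(A.round(3),round(h,1),P.round(3),q1.round(2),round(c,5),"dq",np.abs(q1-q).max().round(3)); q=q1
    plan(w,smax=30)
E
python3 sweep.py
```

```text
[0.696 0.   ] 42 [ 0.555 -0.195  0.051] [ 0.03  0.44 -0.41  0.08 -0.78 -0.93] 0.0 dq 0.013
[0.696 0.   ] 42 [ 0.55  -0.19   0.051] [ 0.04  0.43 -0.43  0.08 -0.78 -0.93] 0.0 dq 0.013
[0.696 0.   ] 42 [ 0.546 -0.185  0.051] [ 0.05  0.43 -0.44  0.08 -0.77 -0.94] 0.0 dq 0.013
[0.688 0.008] 44.7 [ 0.551 -0.188  0.051] [ 0.04  0.43 -0.43  0.08 -0.77 -0.9 ] 0.0 dq 0.046
[0.679 0.016] 47.4 [ 0.551 -0.187  0.051] [ 0.05  0.43 -0.44  0.09 -0.77 -0.86] 0.0 dq 0.039
[0.671 0.023] 50.0 [ 0.552 -0.185  0.051] [ 0.05  0.43 -0.44  0.09 -0.76 -0.82] 0.0 dq 0.039
[0.661 0.03 ] 52.7 [ 0.553 -0.183  0.051] [ 0.06  0.43 -0.45  0.1  -0.76 -0.78] 0.0 dq 0.039
[0.652 0.037] 55.4 [ 0.554 -0.182  0.051] [ 0.06  0.43 -0.45  0.1  -0.75 -0.74] 0.0 dq 0.039
[0.642 0.043] 58.1 [ 0.554 -0.18   0.051] [ 0.07  0.42 -0.45  0.1  -0.75 -0.7 ] 0.0 dq 0.039
[0.632 0.048] 60.8 [ 0.555 -0.178  0.051] [ 0.07  0.42 -0.46  0.11 -0.74 -0.66] 0.0 dq 0.039
[0.622 0.053] 63.5 [ 0.555 -0.177  0.051] [ 0.07  0.42 -0.46  0.11 -0.73 -0.62] 0.0 dq 0.04
[0.611 0.058] 66.1 [ 0.555 -0.175  0.051] [ 0.08  0.42 -0.47  0.12 -0.73 -0.58] 0.0 
[... 416 characters left out ...]
.11  0.36 -0.57  0.12 -0.68 -0.56] 0.0 dq 0.026
[0.545 0.079] 70 [ 0.505 -0.157  0.051] [ 0.12  0.35 -0.6   0.13 -0.67 -0.57] 0.0 dq 0.026
[0.534 0.082] 70 [ 0.494 -0.154  0.051] [ 0.13  0.33 -0.62  0.13 -0.66 -0.58] 0.0 dq 0.026
-0.2 7.3 0.7 -0.002 0 0; 0 6.5 0 0 0 0; 0 6.5 0 0 0 0; -1.6 -5 -0.1 0.004 0 -0.047; -1.7 0.5 -0.2 0.004 0 -0.047; -1.7 0.5 -0.1 0.005 0 -0.046; -1.6 0.5 -0.1 0.004 0 -0.047; -1.7 0.5 -0.2 0.004 0 -0.047
-1.7 0.5 -0.1 0.004 0 -0.046; -1.6 0.5 -0.2 0.004 0 -0.047; -1.7 0.5 -0.1 0.004 0 -0.047; -1.6 0.5 -0.2 0.004 0 -0.046; -1.7 0.5 -0.1 0.004 0 -0.047; -0.3 6.7 0 0.002 0 -0.02; 0.6 11.5 0 0 0 0; 0.6 11.5 0.1 0 0 0
0.6 11.5 0 0 0 0; 0.6 11.5 0.1 0 0 0; 0.6 11.5 0 0 0 0
```

Call:
step_arm(
  commands="-0.2 7.3 0.7 -0.002 0 0; 0 6.5 0 0 0 0; 0 6.5 0 0 0 0; -1.6 -5 -0.1 0.004 0 -0.047; -1.7 0.5 -0.2 0.004 0 -0.047; -1.7 0.5 -0.1 0.005 0 -0.046; -1.6 0.5 -0.1 0.004 0 -0.047; -1.7 0.5 -0.2 0.004 0 -0.047",
)

```text
t: 12.72
eef_pos: [0.554, -0.1811, 0.0511]
ee_rot: [-3.141, -0.087, -2.171]
force: [1.1, 0.1, -1.6]
width: 0.0255
```

```bash
python3 -c "
from ov import *
st()
ov('s8c',170,100,190,140,4)
t=grab_frame('top'); save(t,'t8')
for o in ['adapter']:
  print([(d['pixel'],d['conf']) for d in recognise(t,o)])
"
```

```text
12.72 [ 0.554  -0.1811  0.0511] [-180.    -5.  -124.4] F [ 1.1  0.1 -1.6] w 0.0255 q [ 0.06  0.43 -0.45  0.1  -0.75 -0.74]
[]
```

View pics/s8c.png

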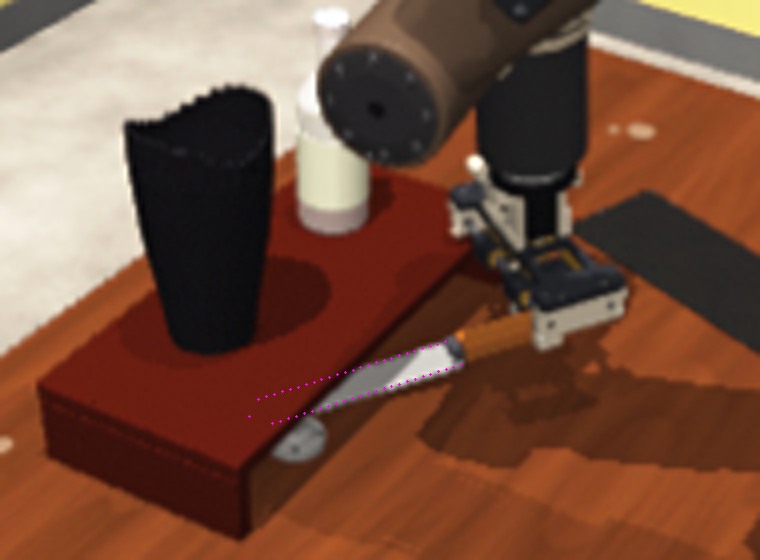

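```bash
python3 -c "
from ov import *
t=grab_frame('side')
print(at(t,[244.5,208.7],.01),[(d['pixel'],d['conf']) for d in recognise(t,'adapter')])
ce=np.array([.726,-.049]); yw=np.radians(1.7); Rz=np.array([[np.cos(yw),-np.sin(yw)],[np.sin(yw),np.cos(yw)]])
a=np.array([.652,.037]);th=np.linspace(0,6.28,60)
ex=[[a[0]+.025*np.cos(k),a[1]+.025*np.sin(k),.01] for k in th]+[[*(ce+Rz@[x,.2]),0] for x in np.linspace(-.1,.1,30)]
ov('s8d',170,100,190,140,4,ex)
"
```

```text
[0.65218588 0.03972163 0.01      ] [([166.6, 255.5], 0.71), ([245.6, 212.4], 0.42)]
```

View pics/s8d.png

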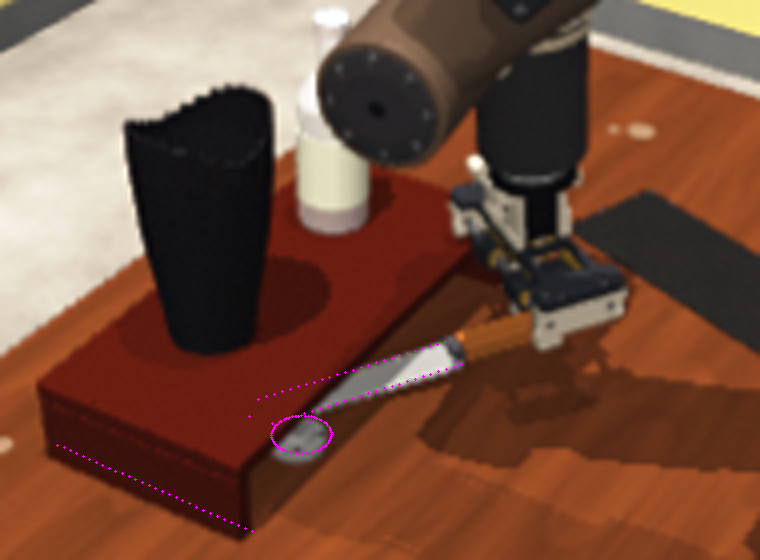

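Call:
step_arm(
  commands="-1.7 0.5 -0.1 0.004 0 -0.046; -1.6 0.5 -0.2 0.004 0 -0.047; -1.7 0.5 -0.1 0.004 0 -0.047; -1.6 0.5 -0.2 0.004 0 -0.046; -1.7 0.5 -0.1 0.004 0 -0.047",
)

```text
t: 13.65
eef_pos: [0.5561, -0.1729, 0.051]
ee_rot: [-3.141, -0.087, -1.939]
force: [-0.1, 0.1, -1.6]
width: 0.026
```

```bash
python3 -c "
from ov import *
st()
a=np.array([.6,.062]);th=np.linspace(0,6.28,60)
ex=[[a[0]+.025*np.cos(k),a[1]+.025*np.sin(k),.01] for k in th]
ov('s9',170,100,190,140,4,ex)
"
```

```text
13.65 [ 0.5561 -0.1729  0.051 ] [-180.    -5.  -111.1] F [-0.1  0.1 -1.6] w 0.026 q [ 0.08  0.42 -0.47  0.12 -0.72 -0.54]
```

View pics/s9.png

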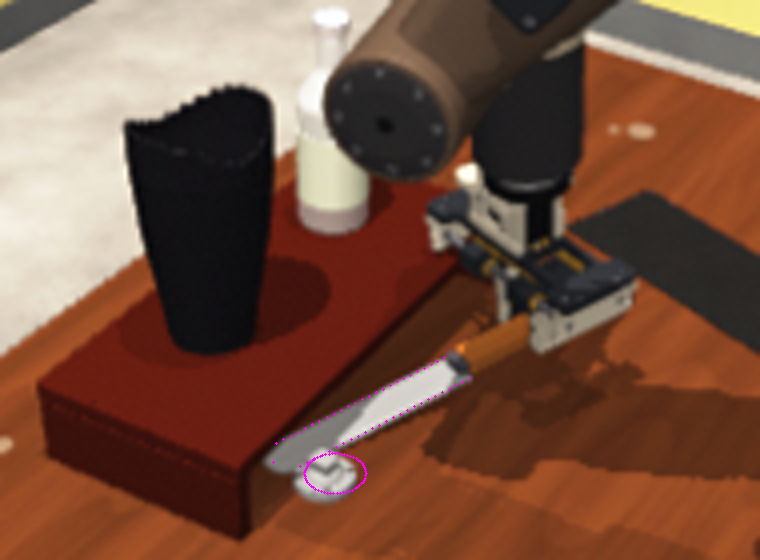

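Call:
step_arm(
  commands="-0.3 6.7 0 0.002 0 -0.02; 0.6 11.5 0 0 0 0; 0.6 11.5 0.1 0 0 0; 0.6 11.5 0 0 0 0; 0.6 11.5 0.1 0 0 0; 0.6 11.5 0 0 0 0; 0 0 0 0 0 0; 0 0 0 0 0 0",
)

```text
t: 14.7
eef_pos: [0.4949, -0.1533, 0.0511]
ee_rot: [-3.141, -0.087, -1.919]
force: [0.1, -0.1, -1.7]
width: 0.0254
```

Call:
step_arm(
  commands="0 0 0 0 0 0; 0 0 0 0 0 0",
)

```text
t: 14.95
eef_pos: [0.4949, -0.1534, 0.0509]
ee_rot: [-3.141, -0.087, -1.919]
force: [0.2, 0.6, -2.1]
width: 0.0254
```

```bash
python3 -c "
from ov import *
st()
a=np.array([.534,.082]);th=np.linspace(0,6.28,60)
ex=[[a[0]+.025*np.cos(k),a[1]+.025*np.sin(k),.01] for k in th]
ov('s10',170,100,190,140,4,ex)
"
```

```text
14.95 [ 0.4949 -0.1534  0.0509] [-180.   -5. -110.] F [ 0.2  0.6 -2.1] w 0.0254 q [ 0.13  0.33 -0.62  0.13 -0.66 -0.58]
```

View pics/s10.png

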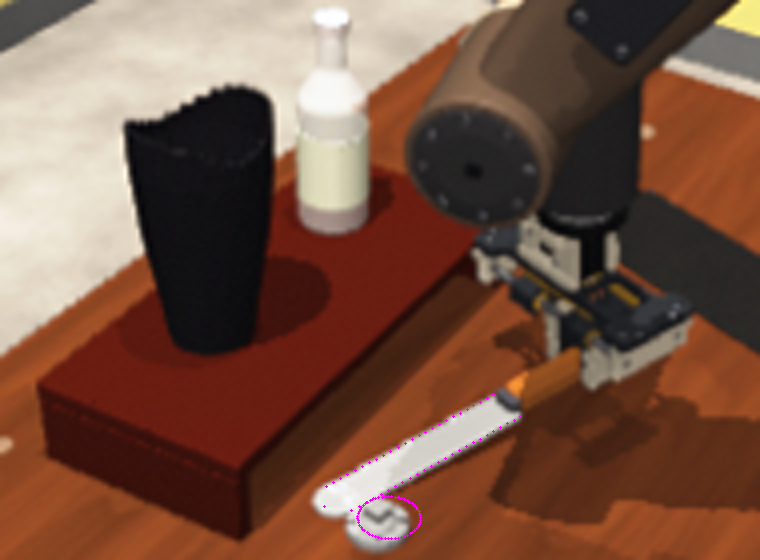

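Run:
```python
from kin import *
s=get_state(); P0=np.array(s["eef_pos"]); Rm=Rtool(70,-5)
P1=P0-np.r_[.05*dr(70),-.01]; P2=P1+[-.02,-.02,.08]
q=s["q"]
w=[(P1,Rm),(P2,Rm),([.33,-.36,.15],Rtool(30,0)),([.317,-.331,.10],Rtool(-17,0))]
for P,Rr in w: q,c=ik(v,np.array(P),Rr,q); print(np.round(P,3),q.round(2),round(c,4))
plan(w)
```

```text
[ 0.478 -0.2    0.061] [ 0.04  0.31 -0.62  0.13 -0.67 -0.49] 0.0
[ 0.458 -0.22   0.141] [-0.    0.19 -0.55  0.11 -0.86 -0.42] 0.0
[ 0.33 -0.36  0.15] [-0.43  0.15 -0.53  0.   -0.89 -0.62] 0.0
[ 0.317 -0.331  0.1  ] [-0.38  0.17 -0.65 -0.   -0.75 -1.49] 0.0
25.3 0 -2.8 0 0 0; 25.4 0 -2.8 0 0 0; 16.2 6 -38.7 0 0 0; 16.3 6 -38.8 0 0 0; 35 14.5 1.2 -0.006 -0.017 0.14; 36.7 9.4 0.7 -0.006 -0.016 0.139; 37.6 4.3 0.2 -0.006 -0.017 0.14; 37.9 -1.1 -0.5 -0.007 -0.017 0.139
37.3 -6.3 -1.2 -0.006 -0.016 0.14; -0.5 5.3 8.3 0 0 0.137; 0.1 5.3 8.4 0 0 0.136; 0.9 5.2 8.3 0 0 0.137; 1.6 5 8.3 0 0 0.137; 2.3 4.8 8.4 0 0 0.137; 2.9 4.4 8.3 0 -0.001 0.136
```

Call:
step_arm(
  commands="25.3 0 -2.8 0 0 0; 25.4 0 -2.8 0 0 0; 16.2 6 -38.7 0 0 0; 16.3 6 -38.8 0 0 0; 35 14.5 1.2 -0.006 -0.017 0.14; 36.7 9.4 0.7 -0.006 -0.016 0.139; 37.6 4.3 0.2 -0.006 -0.017 0.14; 37.9 -1.1 -0.5 -0.007 -0.017 0.139",
)

```text
t: 16.0
eef_pos: [0.3545, -0.3328, 0.1483]
ee_rot: [-3.137, -0.016, -2.482]
force: [1.2, -0.3, -2.0]
width: 0.0254
```

Call:
step_arm(
  commands="37.3 -6.3 -1.2 -0.006 -0.016 0.14; -0.5 5.3 8.3 0 0 0.137; 0.1 5.3 8.4 0 0 0.136; 0.9 5.2 8.3 0 0 0.137; 1.6 5 8.3 0 0 0.137; 2.3 4.8 8.4 0 0 0.137; 2.9 4.4 8.3 0 -0.001 0.136; 0 0 0 0 0 0",
)

```text
t: 17.0
eef_pos: [0.3162, -0.3306, 0.0996]
ee_rot: [3.141, -0.001, 2.846]
force: [-0.4, 0.4, -2.2]
width: 0.0257
```

```bash
python3 -c "
from ov import *
st()
ov('s11',270,110,130,90,6)
t=grab_frame('top'); save(t,'t11')
print([(d['pixel'],d['conf'],at(t,d['pixel'],.015).round(3)) for d in recognise(t,'adapter')])
"
```

```text
17.0 [ 0.3162 -0.3306  0.0996] [ 1.800e+02 -1.000e-01  1.631e+02] F [-0.4  0.4 -2.2] w 0.0257 q [-0.38  0.17 -0.65 -0.   -0.75 -1.49]
[([268.8, 221.7], 0.66, array([0.528, 0.097, 0.015])), ([179.2, 244.9], 0.48, array([0.444, 0.396, 0.015]))]
```

View pics/s11.png

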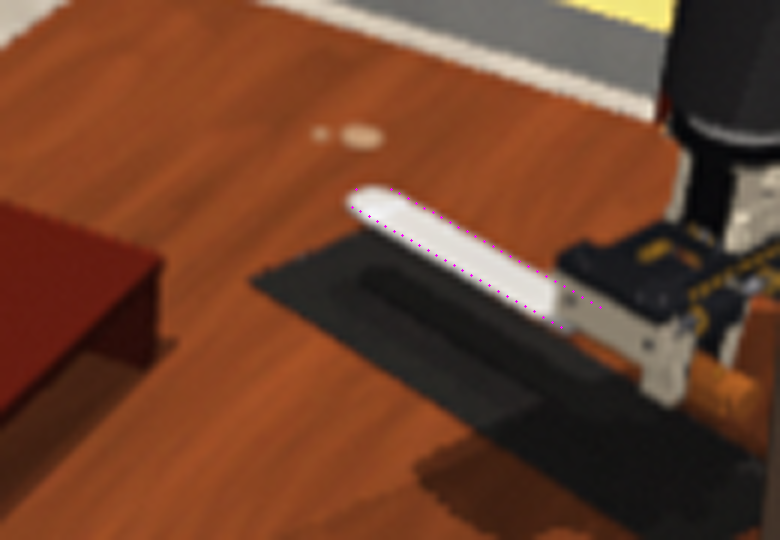

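View pics/t11.png

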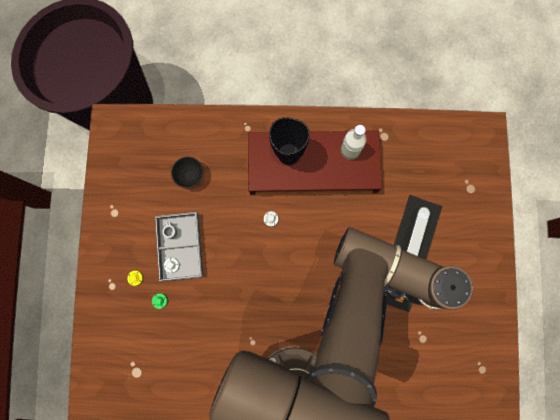

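Call:
step_arm(
  commands="0 0 30 0 0 0; 0 0 25 0 0 0; 0 0 10 0 0 0; 0 0 4.5 0 0 0; 0 0 0 0 0 0; 0 0 0 0 0 0",
)

```text
t: 17.9
eef_pos: [0.3174, -0.3313, 0.0313]
ee_rot: [-3.141, 0.002, 2.846]
force: [1.0, -0.3, -2.0]
width: 0.0254
```

Call:
step_arm(
  commands="0 0 0 0 0 0; 0 0 0 0 0 0; 0 0 0 0 0 0; 0 0 0 0 0 0; 0 0 0 0 0 0; 0 0 0 0 0 0; 0 0 0 0 0 0; 0 0 0 0 0 0",
  jaw=80,
)

```text
t: 18.9
eef_pos: [0.3169, -0.331, 0.0306]
ee_rot: [-3.141, 0.001, 2.845]
force: [0.1, -0.4, 0.3]
width: 0.0803
```

Run:
```python
from kin import *
s=st()
for h in (-45,0,45,90):
  for P in([.53,.088,.05],[.37,.35,.05]):
    print(h,P,[ (x.round(2),round(c,4)) for x,c in [ik(v,np.array(P),Rtool(h,0),s["q"])]])
t=grab_frame("top"); f=t["frame"]
c=np.hstack([cv2.resize(f[200:240,250:290],None,fx=10,fy=10,interpolation=cv2.INTER_CUBIC),cv2.resize(f[250:290,155:195],None,fx=10,fy=10,interpolation=cv2.INTER_CUBIC)])
cv2.imwrite('pics/t12.png',c[:,:,::-1])
```

```text
18.9 [ 0.3169 -0.331   0.0306] [-180.    0.  163.] F [ 0.1 -0.4  0.3] w 0.0803 q [-0.38  0.29 -0.72  0.   -0.56 -1.49]
-45 [0.53, 0.088, 0.05] [(array([ 0.53,  0.36, -0.53, -0.  , -0.68, -2.89]), np.float64(0.0))]
-45 [0.37, 0.35, 0.05] [(array([ 0.97,  0.35, -0.48, -0.26, -0.72, -3.03]), np.float64(0.0452))]
0 [0.53, 0.088, 0.05] [(array([ 0.53,  0.36, -0.53,  0.  , -0.68, -2.1 ]), np.float64(0.0))]
0 [0.37, 0.35, 0.05] [(array([ 1.14,  0.32, -0.59, -0.  , -0.66, -2.71]), np.float64(0.0))]
45 [0.53, 0.088, 0.05] [(array([ 0.53,  0.36, -0.53, -0.  , -0.68, -1.31]), np.float64(0.0))]
45 [0.37, 0.35, 0.05] [(array([ 1.14,  0.32, -0.59, -0.  , -0.66, -1.93]), np.float64(0.0))]
90 [0.53, 0.088, 0.05] [(array([ 0.53,  0.36, -0.53,  0.  , -0.68, -0.53]), np.float64(0.0))]
90 [0.37, 0.35, 0.05] [(array([ 1.14,  0.32, -0.59, -0.  , -0.66, -1.14]), np.float64(0.0))]
```

View pics/t12.png

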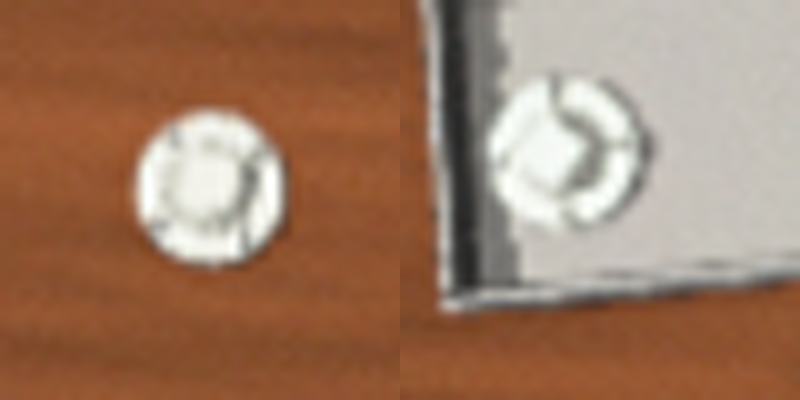

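Run:
```python
from kin import *
s=get_state(); q=s["q"]
w=[([.317,-.331,.15],Rtool(-17,0)),([.42,-.10,.19],Rtool(40,0)),([.525,.165,.18],Rtool(90,0))]
for P,Rr in w: q,c=ik(v,np.array(P),Rr,q); print(q.round(2),round(c,4))
plan(w,smax=56)
```

```text
[-0.38  0.1  -0.59  0.   -0.88 -1.49] 0.0
[ 0.23  0.   -0.59 -0.   -0.98 -1.1 ] 0.0
[ 0.66  0.21 -0.36  0.   -0.99 -0.66] 0.0
0 0 -39.8 0 0 0; -0.1 0 -39.8 0 0 0; 0 0.1 -39.8 0 0 0; -4.4 35.9 -5.7 0 0 -0.142; -9.5 34.8 -5.7 0 0 -0.142; -14.3 33.2 -5.8 0 0 -0.142; -18.9 30.8 -5.7 0 0 -0.142; -23 27.8 -5.7 0 0 -0.142
-26.8 24.3 -5.7 0 0 -0.142; -29.9 20.3 -5.7 0 0 -0.142; -41.8 22.6 1.7 0 0 -0.146; -44.6 16.3 1.6 0 0 -0.145; -46.5 9.6 1.7 0 0 -0.146; -47.4 2.8 1.6 0 0 -0.145; -47.4 -4.1 1.7 0 0 -0.146; -46.2 -10.9 1.6 0 0 -0.145
```

Call:
step_arm(
  commands="0 0 -39.8 0 0 0; -0.1 0 -39.8 0 0 0; 0 0.1 -39.8 0 0 0; -4.4 35.9 -5.7 0 0 -0.142; -9.5 34.8 -5.7 0 0 -0.142; -14.3 33.2 -5.8 0 0 -0.142; -18.9 30.8 -5.7 0 0 -0.142; -23 27.8 -5.7 0 0 -0.142",
)

```text
t: 19.95
eef_pos: [0.3908, -0.1649, 0.1789]
ee_rot: [-3.141, 0.001, -2.723]
force: [0.3, 0.1, 0.1]
width: 0.08
```

Call:
step_arm(
  commands="-26.8 24.3 -5.7 0 0 -0.142; -29.9 20.3 -5.7 0 0 -0.142; -41.8 22.6 1.7 0 0 -0.146; -44.6 16.3 1.6 0 0 -0.145; -46.5 9.6 1.7 0 0 -0.146; -47.4 2.8 1.6 0 0 -0.145; -47.4 -4.1 1.7 0 0 -0.146; -46.2 -10.9 1.6 0 0 -0.145",
)

```text
t: 20.95
eef_pos: [0.5253, 0.1666, 0.1799]
ee_rot: [-3.141, -0.0, -1.566]
force: [1.1, 0.2, 1.0]
width: 0.0804
```

Call:
step_arm(
  commands="0 0 0 0 0 0; 0 0 0 0 0 0",
)

```text
t: 21.2
eef_pos: [0.5245, 0.1649, 0.1796]
ee_rot: [3.141, -0.001, -1.571]
force: [-0.1, 0.1, -0.3]
width: 0.0802
```

```bash
python3 -c "
from ov import *
s=st()
w=grab_frame('wrist'); save(w,'w13')
print([(d['pixel'],d['conf'],at(w,d['pixel'],.015,s).round(4)) for d in recognise(w,'adapter')])
t=grab_frame('top'); save(t,'t13')
"
```

```text
21.2 [0.5245 0.1649 0.1796] [180.  -0. -90.] F [-0.1  0.1 -0.3] w 0.0802 q [ 0.66  0.21 -0.37  0.   -0.99 -0.66]
[([262.3, 123.1], 0.95, array([0.5388, 0.09  , 0.015 ])), ([359.6, 328.4], 0.2, array([0.4298, 0.3176, 0.015 ]))]
```

View pics/w13.png

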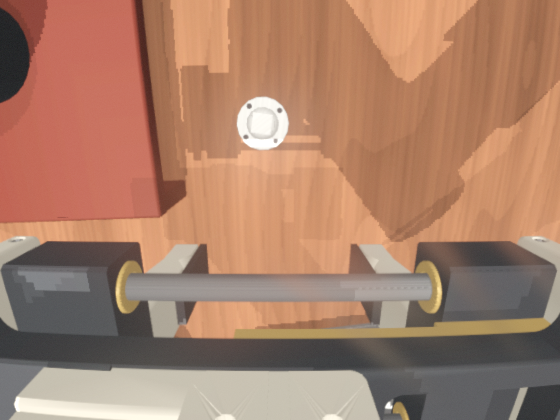

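View pics/t13.png

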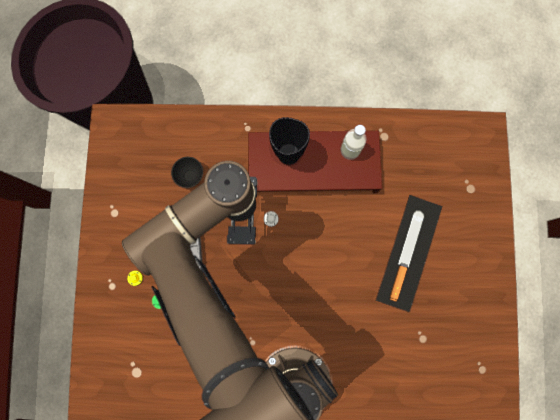

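Run:
```python
from h import *
s=get_state(); p=grab_frame("wrist"); f=p["frame"]
c=cv2.resize(f[90:155,230:295],None,fx=9,fy=9,interpolation=cv2.INTER_CUBIC)
lab=c.astype(float); lab=np.clip((lab-120)*255/135,0,255).astype(np.uint8)
cv2.imwrite('pics/w13c.png',np.hstack([c])[:,:,::-1]); print(c.shape)
```

```text
(585, 585, 3)
```

View pics/w13c.png

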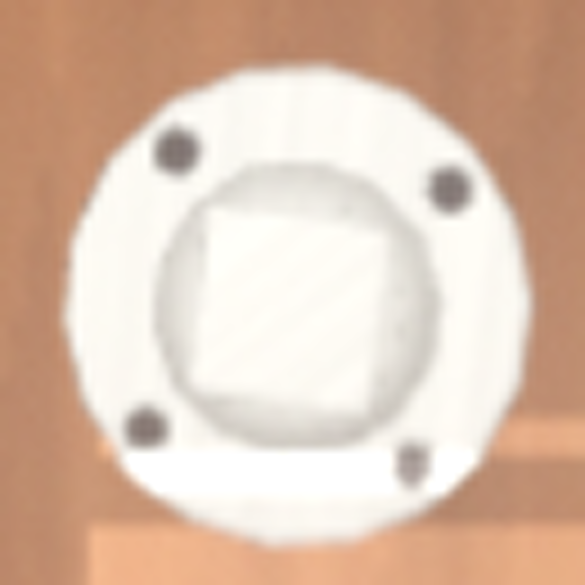

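Run:
```python
from h import *
s=get_state(); p=grab_frame("wrist")
def W(l,z): return np.array([at(p,[(a+.5)/9-.5+230,(b+.5)/9-.5+90],z,s)[:2] for a,b in l])
h=W([(177,150),(450,190),(412,465),(147,428)],.01); q=W([(207,207),(387,235),(372,415),(190,387)],.027)
for m in(h,q):
    c=m.mean(0); d=m-c; print(c.round(4),np.linalg.norm(d,axis=1).round(4),(np.degrees(np.arctan2(d[:,1],d[:,0]))%90).round(1))
print(W([(297,305)],.010))
t=grab_frame("top");print(at(t,[(211+.5)/10-.5+250,(187+.5)/10-.5+200],.008))
```

```text
[0.5393 0.0902] [0.0206 0.0205 0.0205 0.0205] [37.  36.8 36.9 37.1]
[0.5392 0.0904] [0.013  0.0124 0.0132 0.0126] [38.3 36.8 39.  36. ]
[[0.53925386 0.08969005]]
[0.54083652 0.09152846 0.008     ]
```

Run:
```python
from kin import *
s=get_state(); q=s["q"]
w=[([.47,.12,.16],Rtool(-8,0)),([.5393,.0903,.10],Rtool(-8,0))]
for P,Rr in w: q,c=ik(v,np.array(P),Rr,q); print(q.round(2),round(c,4))
plan(w,smax=50,amax=.17)
```

```text
[ 0.66  0.13 -0.53 -0.   -0.92 -2.37] 0.0
[ 0.52  0.3  -0.46  0.   -0.81 -2.23] 0.0
4 5 1.8 0 0 0.155; 4.8 4.3 1.9 0 0 0.156; 5.4 3.5 1.8 0 0 0.155; 5.8 2.7 1.9 0 0 0.156; 6.2 1.7 1.8 0 0 0.155; 6.4 0.7 1.9 0 0.001 0.155; 6.4 -0.3 1.8 0 0 0.156; 6.3 -1.2 1.9 0 0 0.155
6 -2.3 1.8 0 0 0.156; 5.6 -3.1 1.9 -0.001 0 0.155; 5.1 -3.9 1.9 0 0 0.155; -36.4 -9.9 30 0 0 0; -36.4 -10 29.9 0 0 0
```

Call:
step_arm(
  commands="4 5 1.8 0 0 0.155; 4.8 4.3 1.9 0 0 0.156; 5.4 3.5 1.8 0 0 0.155; 5.8 2.7 1.9 0 0 0.156; 6.2 1.7 1.8 0 0 0.155; 6.4 0.7 1.9 0 0.001 0.155; 6.4 -0.3 1.8 0 0 0.156; 6.3 -1.2 1.9 0 0 0.155",
  jaw=50,
  grip_force=30,
)

```text
t: 22.5
eef_pos: [0.4849, 0.1322, 0.1654]
ee_rot: [-3.141, -0.0, -2.82]
force: [0.1, 0.3, -0.4]
width: 0.0502
```

Call:
step_arm(
  commands="6 -2.3 1.8 0 0 0.156; 5.6 -3.1 1.9 -0.001 0 0.155; 5.1 -3.9 1.9 0 0 0.155; -36.4 -9.9 30 0 0 0; -36.4 -10 29.9 0 0 0; 0 0 0 0 0 0; 0 0 0 0 0 0",
)

```text
t: 23.38
eef_pos: [0.5392, 0.0905, 0.0998]
ee_rot: [-3.141, -0.001, 3.002]
force: [-0.6, -0.0, 0.4]
width: 0.05
```

Run:
```python
from kin import *
s=st(); plan([([.5393,.0903,.0415],Rtool(-8,0))],smax=30)
p=grab_frame("wrist"); save(p,"w14")
```

```text
23.38 [0.5392 0.0905 0.0998] [-180.   -0.  172.] F [-0.6 -0.   0.4] w 0.05 q [ 0.52  0.3  -0.46 -0.   -0.81 -2.23]
-0.1 -0.1 29.2 0 0 0; -0.1 0 29.1 0 -0.001 0
```

View pics/w14.png

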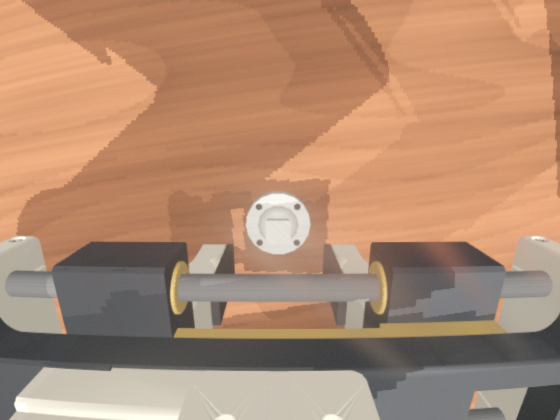

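Run:
```python
from h import *
s=get_state(); p=grab_frame("wrist")
print(at(p,[278,223],.01,s), np.mean([at(p,a,.01,s) for a in([259,207],[297,207],[260,242],[297,242])],axis=0))
```

```text
[0.53845029 0.0909596  0.01      ] [0.53992477 0.09095177 0.01      ]
```

Call:
step_arm(
  commands="-0.1 -0.1 29.2 0 0 0; -0.1 0 20 0 -0.001 0; 0 0 9 0 0 0; 0 0 0 0 0 0; 0 0 0 0 0 0",
)

```text
t: 24.1
eef_pos: [0.5401, 0.0912, 0.0426]
ee_rot: [3.141, 0.002, 3.004]
force: [-0.9, 0.4, 0.4]
width: 0.0501
```

Call:
step_arm(
  commands="0 0 0 0 0 0; 0 0 0 0 0 0; 0 0 0 0 0 0; 0 0 0 0 0 0; 0 0 0 0 0 0; 0 0 0 0 0 0; 0 0 0 0 0 0",
  jaw=10,
)

```text
t: 24.98
eef_pos: [0.5396, 0.0908, 0.0416]
ee_rot: [-3.142, 0.001, 3.003]
force: [0.0, 0.4, 2.4]
width: 0.0172
```

Call:
step_arm(
  commands="0 0 -20 0 0 0; 0 0 -30 0 0 0; 0 0 -30 0 0 0; 0 0 0 0 0 0",
)

```text
t: 25.48
eef_pos: [0.5408, 0.0914, 0.1237]
ee_rot: [3.139, 0.004, 3.004]
force: [0.7, 0.2, -2.1]
width: 0.0174
```

Run:
```python
from h import *
s=st(); p=grab_frame("wrist"); save(p,"w15"); p=grab_frame("side"); f=p["frame"]
print(proj(p,[s["eef_pos"]]))
u=proj(p,[s["eef_pos"]])[0].astype(int)
c=cv2.resize(f[u[1]-40:u[1]+50,u[0]-60:u[0]+60],None,fx=6,fy=6,interpolation=cv2.INTER_CUBIC); cv2.imwrite('pics/s15.png',c[:,:,::-1])
```

```text
25.48 [0.5408 0.0914 0.1237] [179.9   0.2 172.1] F [ 0.7  0.2 -2.1] w 0.0174 q [ 0.53  0.27 -0.44  0.   -0.86 -2.23]
[[263.78414866 201.78247832]]
```

View pics/w15.png

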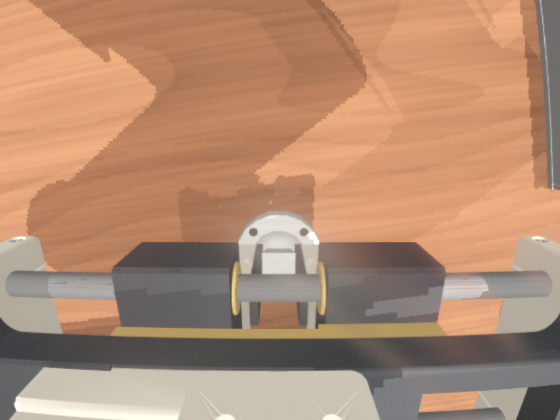

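View pics/s15.png

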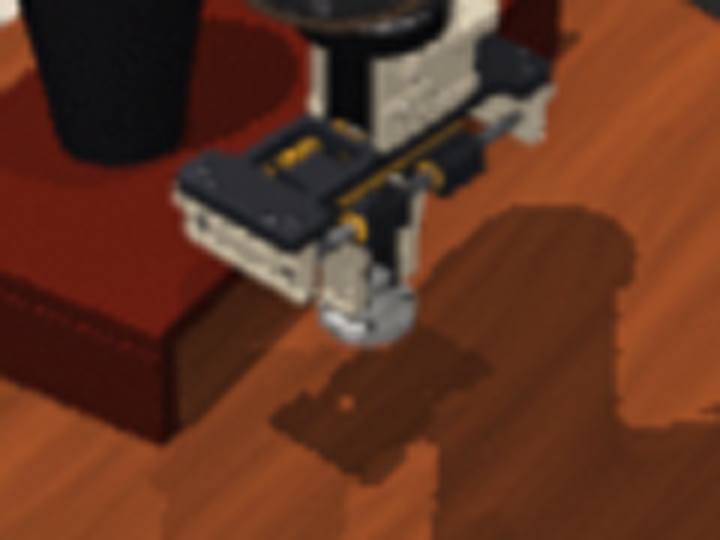

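Run:
```python
from kin import *
s=get_state(); q=s["q"]
w=[([.46,.17,.15],Rtool(25,0)),([.3872,.3554,.13],Rtool(97.4,0))]
for P,Rr in w: q,c=ik(v,np.array(P),Rr,q); print(q.round(2),round(c,4))
plan(w,smax=40,amax=.16)
```

```text
[ 0.76  0.15 -0.53 -0.   -0.89 -1.89] 0.0
[ 1.12  0.23 -0.48 -0.   -0.86 -0.99] 0.0
22.4 16.9 -7.2 0 0 -0.144; 19.7 19.9 -7.2 0 0 -0.143; 16.6 22.5 -7.2 0 0 -0.144; 13.3 24.7 -7.1 0 0.001 -0.144; -1.6 24.8 2.5 0 0 -0.158; -5.4 24.4 2.5 0 0 -0.158; -9.2 23.1 2.5 0 0 -0.158; -12.7 21.4 2.5 0 0 -0.158
-16 19.1 2.5 0 0 -0.158; -18.7 16.4 2.5 0 0 -0.158; -21.1 13.2 2.5 0 0 -0.158; -22.9 9.8 2.5 0 0 -0.157
```

Call:
step_arm(
  commands="22.4 16.9 -7.2 0 0 -0.144; 19.7 19.9 -7.2 0 0 -0.143; 16.6 22.5 -7.2 0 0 -0.144; 13.3 24.7 -7.1 0 0.001 -0.144; -1.6 24.8 2.5 0 0 -0.158; -5.4 24.4 2.5 0 0 -0.158; -9.2 23.1 2.5 0 0 -0.158; -12.7 21.4 2.5 0 0 -0.158",
)

```text
t: 26.58
eef_pos: [0.4229, 0.2628, 0.1387]
ee_rot: [3.141, -0.003, -2.068]
force: [0.2, -0.1, -1.3]
width: 0.0174
```

Call:
step_arm(
  commands="-16 19.1 2.5 0 0 -0.158; -18.7 16.4 2.5 0 0 -0.158; -21.1 13.2 2.5 0 0 -0.158; -22.9 9.8 2.5 0 0 -0.157; 0 0 0 0 0 0; 0 0 0 0 0 0",
)

```text
t: 27.32
eef_pos: [0.387, 0.3546, 0.1291]
ee_rot: [3.14, -0.002, -1.444]
force: [0.3, 0.2, 0.1]
width: 0.0173
```

Run:
```python
from kin import *
s=st(); plan([([.3872,.3554,.0476],Rtool(97.4,0))],smax=30)
p=grab_frame("wrist"); save(p,"w16"); p=grab_frame("side"); f=p["frame"].copy()
c=cv2.resize(f[230:360,150:310],None,fx=5,fy=5,interpolation=cv2.INTER_CUBIC)
th=np.linspace(0,6.28,60)
tr=np.radians(7.4); Rz=np.array([[np.cos(tr),-np.sin(tr)],[np.sin(tr),np.cos(tr)]]); ce=np.array([.4378,.3922])
P=[[.3872+.025*np.cos(k),.3554+.025*np.sin(k),.005] for k in th]+[[*(ce+Rz@[x*.1025,y*.065]),.005] for x in np.linspace(-1,1,30) for y in(-1,1)]+[[*(ce+Rz@[x*.1075,y*.07]),.04] for x in np.linspace(-1,1,30) for y in(-1,1)]
for u in proj(p,np.array(P)): cv2.circle(c,tuple(int(v) for v in ((u-[150,230]+.5)*5-.5)),1,(255,0,255),-1)
cv2.imwrite('pics/s16.png',c[:,:,::-1])
```

```text
27.32 [0.387  0.3546 0.1291] [ 1.799e+02 -1.000e-01 -8.270e+01] F [0.3 0.2 0.1] w 0.0173 q [ 1.12  0.23 -0.48 -0.   -0.86 -0.99]
-0.3 -0.1 27.2 0.001 -0.001 -0.001; -0.3 -0.2 27.1 0 0 0; -0.3 -0.1 27.2 0.001 -0.001 -0.001
```

View pics/w16.png

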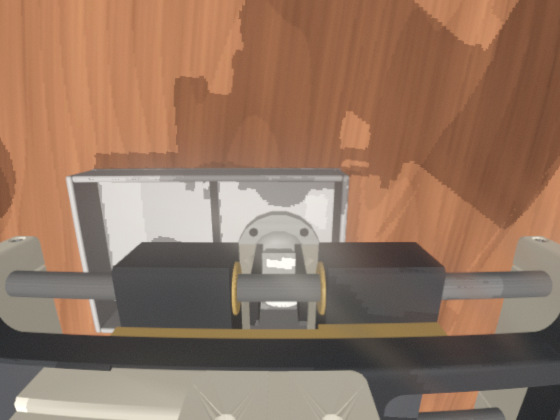

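View pics/s16.png

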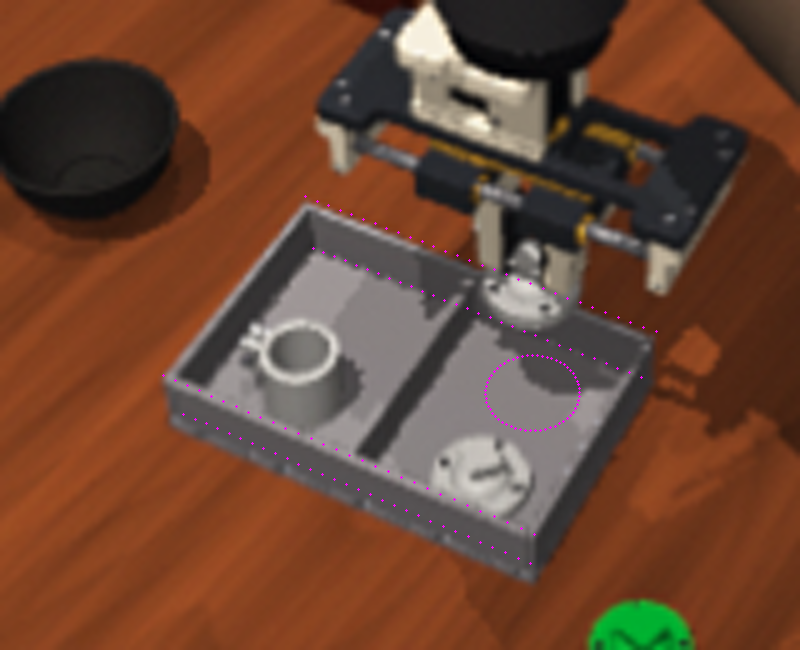

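Run:
```python
from kin import *
s=get_state(); p=grab_frame("wrist"); f=p["frame"]
tr=np.radians(7.4); Rz=np.array([[np.cos(tr),-np.sin(tr)],[np.sin(tr),np.cos(tr)]]); ce=np.array([.4378,.3922])
c=cv2.resize(f[150:320,60:380],None,fx=2.5,fy=2.5,interpolation=cv2.INTER_CUBIC)
P=[[*(ce+Rz@[x*.1075,-.07]),.04] for x in np.linspace(-1,1,60)]+[[*(ce+Rz@[x,y]),.04] for x in(-.1075,.1075,0) for y in np.linspace(-.07,.07,40)]
for u in proj(p,np.array(P),s): cv2.circle(c,tuple(int(v) for v in ((u-[60,150]+.5)*2.5-.5)),1,(255,0,255),-1)
cv2.imwrite('pics/w16c.png',c[:,:,::-1])
```

```text
(no output)
```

View pics/w16c.png

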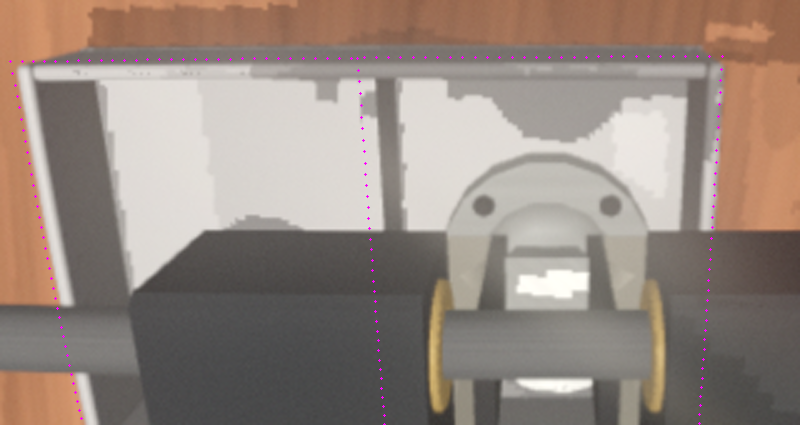

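Call:
step_arm(
  commands="-2.5 -0.4 27.2 0.001 -0.001 -0.001; 0 0 27 0 0 0; 0 0 15 0 0 0; 0 0 9 0 0 0; 0 0 3.5 0 0 0; 0 0 0 0 0 0; 0 0 0 0 0 0",
)

```text
t: 28.35
eef_pos: [0.3877, 0.3583, 0.0491]
ee_rot: [-3.14, 0.002, -1.441]
force: [-0.3, -0.6, -0.8]
width: 0.0172
```

Run:
```python
from kin import *
s=st(); p=grab_frame("side"); f=p["frame"].copy()
c=cv2.resize(f[230:360,150:310],None,fx=5,fy=5,interpolation=cv2.INTER_CUBIC)
cv2.imwrite('pics/s17.png',c[:,:,::-1])
```

```text
28.35 [0.3877 0.3583 0.0491] [-1.799e+02  1.000e-01 -8.250e+01] F [-0.3 -0.6 -0.8] w 0.0172 q [ 1.12  0.34 -0.56  0.   -0.67 -0.99]
```

View pics/s17.png

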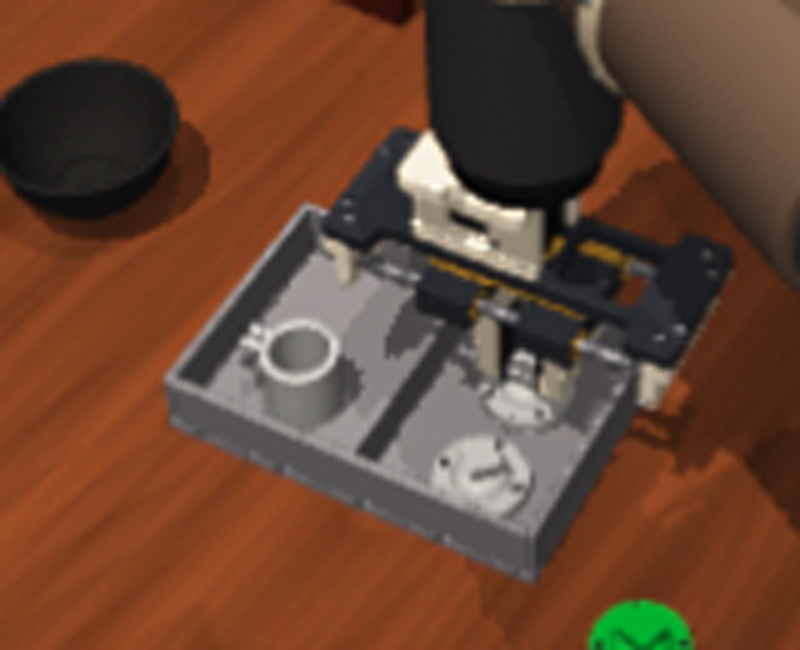

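Call:
step_arm(
  commands="0 0 1.5 0 0 0; 0 0 0.5 0 0 0; 0 0 0 0 0 0",
)

```text
t: 28.78
eef_pos: [0.3875, 0.358, 0.0466]
ee_rot: [-3.141, 0.001, -1.441]
force: [-1.3, -0.3, 1.0]
width: 0.0174
```

Call:
step_arm(
  commands="0 0 0 0 0 0; 0 0 0 0 0 0; 0 0 0 0 0 0; 0 0 0 0 0 0; 0 0 0 0 0 0; 0 0 0 0 0 0",
  jaw=38,
)

```text
t: 29.52
eef_pos: [0.3875, 0.3579, 0.0464]
ee_rot: [-3.141, 0.001, -1.441]
force: [-0.8, -0.1, 0.9]
width: 0.0381
```

Call:
step_arm(
  commands="0 0 -15 0 0 0; 0 0 -35 0 0 0; 0 0 -40 0 0 0; 20 0 -40 0 0 0; 45 0 -20 0 0 0; 45 0 -10 0 0 0; 45 0 0 0 0 0; 0 0 0 0 0 0",
)

```text
t: 30.52
eef_pos: [0.4074, 0.2018, 0.2077]
ee_rot: [-3.14, 0.002, -1.443]
force: [-0.2, 0.5, 0.2]
width: 0.0379
```

Run:
```python
from kin import *
s=st(); p=grab_frame("side"); f=p["frame"].copy(); save(p,"s18f")
c=cv2.resize(f[230:360,150:310],None,fx=5,fy=5,interpolation=cv2.INTER_CUBIC)
cv2.imwrite('pics/s18.png',c[:,:,::-1])
t=grab_frame("top"); save(t,"t18")
```

```text
30.52 [0.4074 0.2018 0.2077] [-1.799e+02  1.000e-01 -8.270e+01] F [-0.2  0.5  0.2] w 0.0379 q [ 0.9   0.02 -0.52 -0.   -1.03 -0.77]
```

View pics/s18.png

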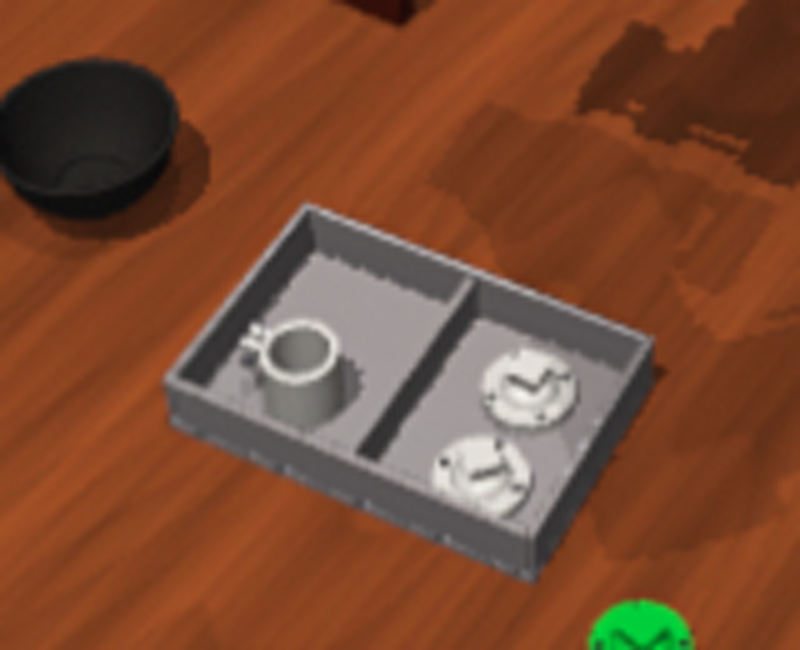

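View pics/t18.png

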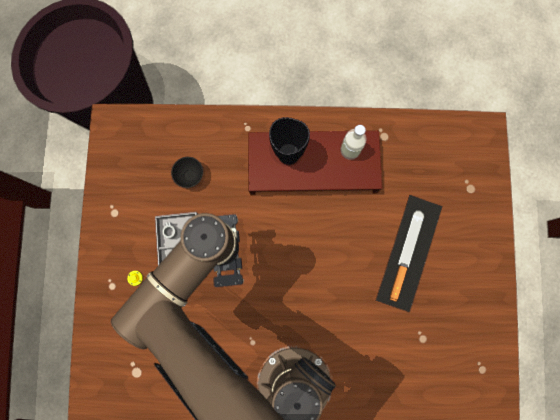

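```bash
python3 -c "
from h import *
print(np.abs(get_state()['qd']).max()); print(job_done())"
```

```text
0.019988996799800793
the job is handed in; nothing more can be done
None
```

I drew the adapter out from under the shelf with the spatula, laid the spatula back on the rubber mat, and set the adapter down in the tray compartment with its mate. I handed the job in at about 31 s; no verdict is reported.

**Final pictures:**
- **Adapter:** in the side view it stands upright beside the other adapter and clear of it.
- **Tube clamp and bowl:** they look unmoved.
- **Spatula:** in the top view it lies along the middle of the mat, and it is released.
- **Shelf, socket and bottle:** they look where they started. I compared them by eye and did not measure them again.
- **Arm:** it was raised clear of everything and almost at rest when I handed in.

**Disagreements on the way:**
- **Camera offsets:** the wrist and side pictures put the shelf's front edge about 5 mm deeper, and the tray 3 to 5 mm further left, than the top camera did. I left margins for both.
- **Blade tip:** it hung a few millimetres lower than I had worked out while sweeping. It showed no sign of harm.
- **First wrist view:** I tilted the arm too far near the base and it fell short of the pose I wanted. I looked from another side instead, and nothing was touched.

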